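# Fit the arched wall piece kept behind the jars

### The job

The cork wall piece for the model is stuck behind the jar, the tin and the bottle on the plywood board. First stand all three of them in the metal tray, then fetch the wall piece and stand it upright and squarely in the marked gap of the model, and only when it is in place put the jar, the tin and the bottle back, each upright and exactly where it stood at the start (within about a centimetre). Do not tip any of the three over, and leave the pencil cup, the plant and the tape roll alone.

Things in the scene. Friction and masses are not known exactly. Their poses are not given: they have to be found in the camera images.
- jar: Tall round glass storage jar full of wooden beads with a flat wooden lid, 60 mm diameter, 120 mm high, straight-sided, 0.25 to 0.5 kg. Origin: centre of its underside, z up. At the start it stands in one of the three places of the front row on the board (which one varies). Must finally stand where it stood at the start.
- tin: Squat round steel tin with a flat lid, 64 mm diameter, 72 mm high, straight-sided, 0.28 to 0.56 kg. Origin: centre of its underside, z up. At the start in one of the three places of the front row on the board. Must finally stand where it stood at the start.
- bottle: White plastic glue bottle: cylinder of 50 mm diameter up to 70 mm, above that a grey cone tapering to a 12 mm wide tip at 86 mm, 0.14 to 0.28 kg. Origin: centre of its underside, z up. At the start in one of the three places of the front row on the board. Must finally stand where it stood at the start.
- arcade: Loose cork wall piece, upright on the board behind (beyond, from the robot) the row of three, 5 to 25 mm from them. 32 mm thick (its x), 110 mm long (y), 70 mm high (z), 0.18 to 0.35 kg. Origin: centre of the underside. Two arched openings along x, 34 mm wide, 45 mm high, between 14 mm piers (middle and both ends); solid above 45 mm. The same either way round.
- board: Fixed plywood board on the table, 180 mm (its x) by 300 mm (its y), 15 mm thick. Origin: centre of the underside; its top, on which everything stands, is 15 mm higher. The three front places lie near x = -40 mm, y = -97, 0 and +97 mm; the wall piece stands near x = +20 mm.
- tray: Fixed shallow aluminium tray, the side area, 280 mm (its x) by 150 mm (its y), with a rim 12 mm high and 4 mm thick; inner floor 4 mm above its origin (centre of the underside). To the left or right of the board. Room for the three side by side along its x.
- model: Fixed half-built model beside the board: white plate 8 mm thick with two cork walls 70 mm high and a gap between. A dark outline, 36 x 120 mm, marks the gap. Origin: underside of the plate, below the outline's centre; the wall piece's origin belongs 8 mm above it, its thickness along the model's x, length along y, either way round. The walls begin about 12 mm past its ends and turn back to +x.
- pencup: Bystander: white ceramic cup with pencils, 76 mm diameter, about 175 mm high with the pencils. Origin: centre of its underside. Leave alone.
- plant: Bystander: small terracotta pot with a green plant, 90 mm diameter, about 135 mm high. Origin: centre of its underside. Leave alone.
- taperoll: Bystander: cardboard tape roll lying flat, 84 mm diameter, 25 mm high, on the table beyond the board. Origin: centre of its underside. Leave alone.
There are look-alikes about, which are no part of the job. What is shaped like the arcade but blue is not meant.

How it is judged:
By the outcome, as a careful person would: the job done as asked, in the order asked, and still so for the second after the job is handed in, with the robot touching nothing.
It also fails if it takes over 138 s, if anything falls off the work surface, if the arm or the gripper's body presses on something with over 40 N, if the wrist force passes 120 N, or if a joint passes its speed limit or range.

### The arm

A 6-joint arm with a two-finger parallel gripper is mounted at the origin on the work surface. World frame = base frame: x ahead of the robot, y to its left, z up, the work surface at z = 0. Lengths are in m, angles in rad, forces in N, time in s.
With the tool pointing down it reaches from about 0.325 to 0.925 m from the base axis. Payload 3.1 kg.
Tool frame: the origin (TCP) lies between the finger pads; the fingertips stand 14 mm ahead of it and the grasp point (between the pads) lies 5 mm behind it; z points along the fingers, y is the line along which they close (so a half turn about z gives the same grasp; the last joint's range is limited). The gripper opens to 85 mm and grips with 20 to 120 N. Pads are 22 mm wide; open, the fingers measure 114 mm over their backs; the gripper's body (76 mm by 85 mm) begins 54 mm behind the grasp point. The pads swing forward as they close: fully open they stand 13 mm farther back than shut.
Start: joints at [1.048, 0.217, 1.613, -0, 1.311, -0.112], TCP at [0.25, 0.573, 0.245] pointing down, gripper open.
Joint ranges: [-2.75, 2.75], [-0.78, 2.1], [0.31, 2.55], [-1.13, 4.27], [0.13, 2.63], [-2.58, 2.58]. Speed limits (rad/s): [2.79, 2.79, 3.14, 3.14, 3.14, 3.14].

### API

Orientations are given as a unit quaternion [w, x, y, z].
In Python, from plant import ctrl, cams gives the robot as it stands.
- The arm moves only by the tool jog_arm, never from a script. Its argument "steps" is a list of rows, each a list of 7 numbers: the shift along the tool's x, y, z scaled (see below), then the turn, a rotation vector about the tool's x, y, z scaled (see below), then the closure, from 0 (fully open) to 1 (shut). In form: [[tx, ty, tz, rx, ry, rz, grip], ...]. A call has 1 to 12 rows; each row shifts and turns the commanded pose from where the row before left it, along the tool's axes as they then stand; what a row does not reach is not made up. The controller multiplies each number of a shift by 8 cm and each number of a turn by 8 degrees. A row lasts 1/10 s, in which the tool goes at most 50 mm and 8.59 degrees, less where a joint would pass 70% of its speed; a pose out of reach is approached as far as the arm can. A call with a number of a shift or a turn outside -1 to 1 is refused whole. A call with a gripper value outside its range is refused whole. The fingers move at their own pace and stop on an object; "force" is the grip in N (left out, the last holds). Time passes only in rows, so rows that do not move let the fingers close. It gives the time, the measured TCP pose, the force, the opening and the grip force at its end, in the units of the state.
- ctrl.read_state(): the state, without advancing time (a new reading comes with each control period).
- cams.grab_frame(name): name is "scene" or "top" or "wrist"; returns (picture, depth): 384x512x3 uint8, red, green, blue; 384x512 float32, m along the optical axis (not along the pixel's ray), 0 where there is no reading.
- cams.camera_info(name): a dict with "mtx" (3x3 intrinsics, pixels), "view" (4x4, takes a point from world to camera coordinates). Camera axes: x right, y down, z forward; pixel columns grow to the right and rows downward; lengths in m; the calibration is good to about 2 mm. A picture is of the moment at which its call begins: read the wrist's pose just before it. camera_info takes no time and is no camera call; for the wrist camera it gives the pose at the moment of the call.
- ctrl.sign_off(): hands the job in; it is judged then, once.
The state is a dict: "time": time; "joint_positions": joint angles; "joint_vel": joint speeds; "effort": joint torques, N m; "tcp_pos": TCP position; "eef_rot": TCP orientation; "force": force on the tool from outside, world axes, zero at the start; "moment": the same for the moment, N m; "gripper_width": finger opening in m; "gripper_force": force on a finger pad.
Only numpy, scipy, OpenCV 4.12 (cv2) and the standard library are available. Lean on these libraries where they do the work, as an engineer would, in place of code of your own. Each camera call takes 0.05 s, during which the arm holds its last target. There are 200 camera calls.

## Working session

There is one attempt and no reset: what is moved stays moved. The work goes in short steps, Python scripts to look and compute and a tool call to move; the robot and the scene stay as the last step left them, time stands still between calls to the robot, and variables do not carry over. Pictures are saved under pics/ and viewed, at most 14 in all, crops included, and the job is handed in when it is done.

Besides the shell and the picture viewer there is one more tool, called as name(argument=value, ...) on one line, values as JSON. jog_arm: Moves the arm, as the interface text tells. Shifts and turns lie within -1 to 1; 1 stands for 8 cm of shift or 8 degrees of turn. Its arguments: {"type":"object","properties":{"steps":{"type":"array","items":{"type":"array","items":{"type":"number","minimum":-1,"maximum":1}}},"force":{"type":"number"}},"required":["steps"]}

```bash
ls; mkdir -p pics; cat > h.py <<'E'
import numpy as np, cv2
from plant import ctrl, cams
def save(name,f):
    p,d=cams.grab_frame(name); np.savez('pics/'+f+'.npz',p=p,d=d,K=cams.camera_info(name)['mtx'],V=cams.camera_info(name)['view'])
    cv2.imwrite('pics/'+f+'.png',cv2.resize(p[:,:,::-1],(768,576),interpolation=cv2.INTER_CUBIC)); return p,d
def cloud(f):
    z=np.load('pics/'+f+'.npz'); d=z['d'];K=z['K'];V=z['V']
    v,u=np.mgrid[:384,:512]; P=np.stack([(u-K[0,2])/K[0,0]*d,(v-K[1,2])/K[1,1]*d,d],-1)
    W=(P-V[:3,3])@V[:3,:3]; W[d==0]=np.nan; return z['p'],W
E
python3 - <<'E'
from h import *
s=ctrl.read_state(); print({k:np.round(v,3) for k,v in s.items()})
save('top','top0'); save('scene','sc0')
print(cams.camera_info('top'))
E
```

```text
pics
{'time': np.float64(0.0), 'joint_positions': array([ 1.048,  0.218,  1.615,  0.   ,  1.311, -0.112]), 'joint_vel': array([-0.001,  0.001,  0.   , -0.   , -0.   , -0.001]), 'effort': array([-0.0000e+00, -3.9685e+01, -3.0384e+01, -0.0000e+00,  1.0000e-02,
       -0.0000e+00]), 'tcp_pos': array([0.249, 0.572, 0.244]), 'eef_rot': array([-0.   ,  0.204,  0.979, -0.001]), 'force': array([-0.293, -0.124, -0.083]), 'moment': array([0.026, 0.015, 0.016]), 'gripper_force': np.float64(0.0), 'gripper_width': np.float64(0.085)}
{'mtx': array([[397.5956359 ,   0.        , 254.12674809],
       [  0.        , 397.5956359 , 192.00553718],
       [  0.        ,   0.        ,   1.        ]]), 'view': array([[ 0.02288393, -0.99958895,  0.0172703 , -0.01114622],
       [-0.98620443, -0.0254036 , -0.163571  ,  0.49858469],
       [ 0.1639425 , -0.01328889, -0.98638038,  1.05766711],
       [ 0.        ,  0.        ,  0.        ,  1.        ]])}
```

View pics/top0.png

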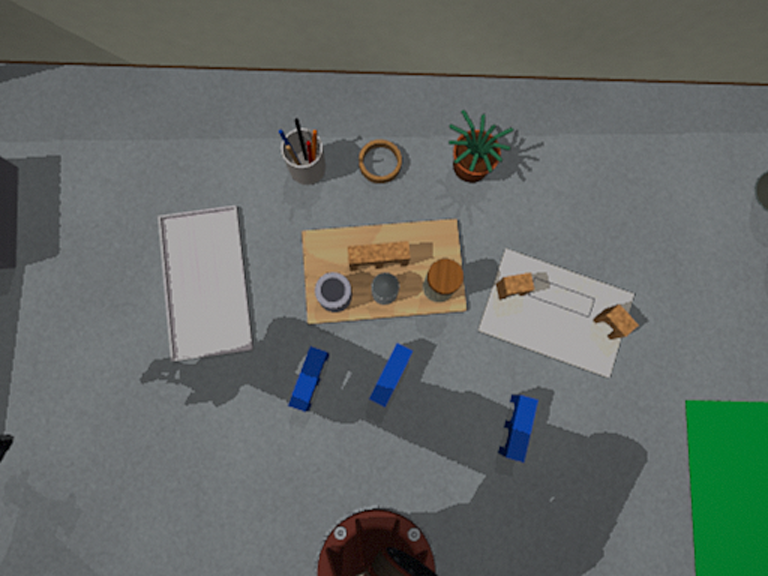

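View pics/sc0.png

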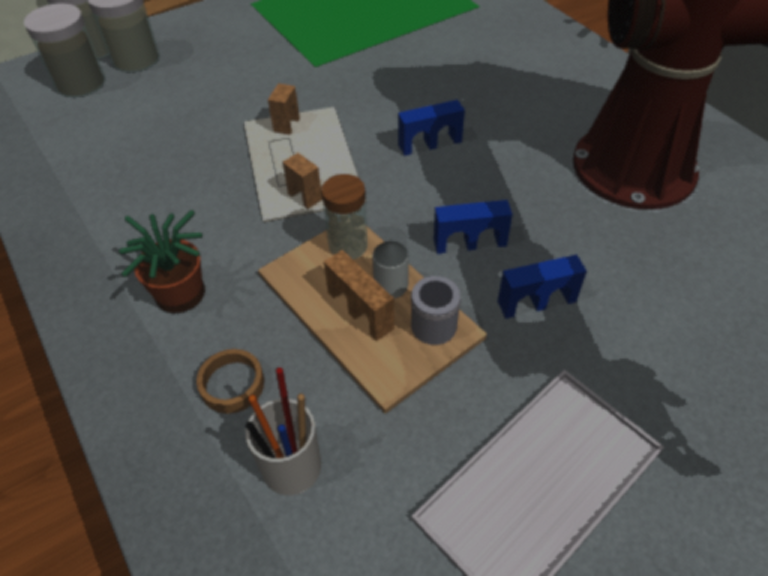

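The top view shows the cork wall piece at (378,254), with the tin at (333,291), the bottle at (385,289) and the jar at (445,277) in front of it. The tray is at (205,283) and the marked outline at (562,296). Things that could be mistaken for the wall piece are the blue ones at (310,378), (392,374) and (519,428), and the model's own cork walls at (516,285) and (615,320). I choose the cork piece at (378,254), on the board behind the row.

```bash
cat > m.py <<'E'
from h import *
p,W=cloud('top0'); s=1.5
def roi(x0,y0,x1,y1,zlo,zhi):
    w=W[int(y0/s):int(y1/s),int(x0/s):int(x1/s)].reshape(-1,3); return w[(w[:,2]>zlo)&(w[:,2]<zhi)]
def circ(n,*a):
    w=roi(*a); (c,r)=cv2.minEnclosingCircle(w[:,:2].astype(np.float32)); print(n,len(w),'med z',np.median(w[:,2]).round(4),'circ',np.round(c,4),round(r,4),'mean',w.mean(0).round(4))
def rect(n,*a):
    w=roi(*a); print(n,len(w),'med z',np.median(w[:,2]).round(4),[np.round(q,4) for q in cv2.minAreaRect(w[:,:2].astype(np.float32))],'mean',w.mean(0).round(4))
circ('tin',305,265,360,320,.08,.095); circ('bot',365,268,405,312,.06,.12); circ('jar',415,250,475,310,.125,.145)
circ('botcyl',365,268,405,312,.078,.09)
rect('arc',338,235,418,275,.075,.095)
rect('board',290,210,480,330,.01,.02)
rect('tray',150,195,265,370,.008,.02); rect('trayfl',150,195,265,370,.001,.008)
rect('plate',470,240,645,385,.004,.013)
rect('wallL',490,255,545,310,.07,.085); rect('wallR',590,295,645,350,.07,.085)
E
python3 m.py; python3 - <<'E'
from h import *
p=cv2.imread('pics/top0.png')
z=np.load('pics/top0.npz')['p'][:,:,::-1]
a=cv2.resize(z[140:255,195:430],None,fx=3.4,fy=3.4,interpolation=cv2.INTER_CUBIC); cv2.imwrite('pics/c1.png',a); print(a.shape)
E
```

```text
tin 459 med z 0.0871 circ [0.4953 0.0802] 0.0439 mean [0.4847 0.0866 0.087 ]
bot 288 med z 0.0898 circ [ 0.4951 -0.0057] 0.0249 mean [ 0.4926 -0.0054  0.0899]
jar 446 med z 0.1347 circ [ 0.5074 -0.1065] 0.031 mean [ 0.5061 -0.1058  0.1345]
botcyl 133 med z 0.0863 circ [ 0.4951 -0.0057] 0.0249 mean [ 0.4926 -0.005   0.0861]
arc 514 med z 0.0847 [array([0.5435, 0.0171]), array([0.055, 0.131]), np.float64(6.6281)] mean [0.5545 0.0074 0.0845]
board 4387 med z 0.0147 [array([ 0.5374, -0.0027]), array([0.1807, 0.3004]), np.float64(6.1963)] mean [0.5403 0.0013 0.0147]
tray 570 med z 0.011 [array([0.5072, 0.3347]), array([0.2804, 0.1513]), np.float64(9.766)] mean [0.5089 0.3367 0.0111]
trayfl 5003 med z 0.0035 [array([0.5133, 0.336 ]), array([0.34  , 0.2186]), np.float64(3.1394)] mean [0.5066 0.3331 0.0037]
plate 4752 med z 0.0079 [array([ 0.4717, -0.3375]), array([0.2738, 0.3384]), np.float64(1.3079)] mean [ 0.4628 -0.3315  0.0079]
wallL 235 med z 0.0777 [array([ 0.5072, -0.245 ]), array([0.0321, 0.0519]), np.float64(11.2044)] mean [ 0.5067 -0.2438  0.0777]
wallR 249 med z 0.0774 [array([ 0.4457, -0.4282]), array([0.0509, 0.0344]), np.float64(41.0376)] mean [ 0.4451 -0.4272  0.0775]
(391, 799, 3)
```

View pics/c1.png

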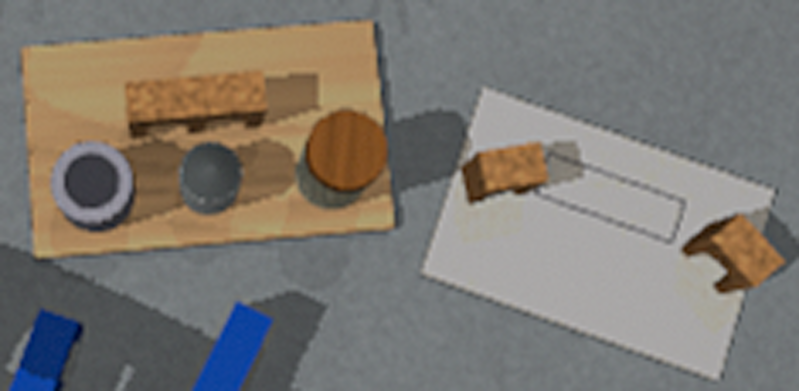

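The crop shows the brown cork piece with its arches at (196,97). The outline's corners are near (553,150), (686,203), (670,243) and (538,193), with the upper left one hidden by the left wall.

```bash
cat > m2.py <<'E'
exec(open('m.py').read().split("circ('tin'")[0])
circ('tin',310,272,356,300,.083,.092)
circ('bot',368,273,402,306,.07,.12)
z=np.load('pics/top0.npz');K=z['K'];V=z['V']
def px(u,v,h):  # full-res px -> world at height h
    R=V[:3,:3];C=-R.T@V[:3,3]; r=R.T@np.array([(u-K[0,2])/K[0,0],(v-K[1,2])/K[1,1],1]); return C+r*(h-C[2])/r[2]
cr=lambda a,b,h:px((a+.5)/3.4+195-.5,(b+.5)/3.4+140-.5,h)
for n,pts,h in [('outline',[(553,150),(686,203),(670,243),(538,193)],.008),('plate',[(483,87),(776,188),(722,378),(422,273)],.008),('tintop',[(52,181),(134,181),(92,141)],.087),('arctop',[(126,84),(265,72),(266,100),(128,122)],.085),('board',[(24,46),(374,21),(393,228),(37,257)],.015)]:
    q=np.array([cr(a,b,h)[:2] for a,b in pts]); e=np.roll(q,-1,0)-q
    print(n,q.round(4).tolist(),'c',q.mean(0).round(4),'len',np.hypot(*e.T).round(4),'ang',np.degrees(np.arctan2(e[:,1],e[:,0])).round(1))
hsv=cv2.cvtColor(p,cv2.COLOR_RGB2HSV)
m=np.zeros((384,512),np.uint8); m[155:185,228:276]=1
m&=((abs(W[:,:,2]-.085)<.004)&(hsv[:,:,1]>90)).astype(np.uint8); m=cv2.morphologyEx(m,cv2.MORPH_OPEN,np.ones((3,3),np.uint8))
w=W[m>0]; print('arc',len(w),cv2.minAreaRect(w[:,:2].astype(np.float32)),w.mean(0))
E
python3 m2.py
```

```text
tin 355 med z 0.0873 circ [0.4863 0.087 ] 0.0316 mean [0.4904 0.0869 0.0873]
bot 281 med z 0.0899 circ [ 0.4951 -0.0057] 0.0249 mean [ 0.4931 -0.0055  0.0906]
outline [[0.5358, -0.2951], [0.4934, -0.4064], [0.4592, -0.3918], [0.4987, -0.2817]] c [ 0.4968 -0.3437] len [0.1192 0.0372 0.1169 0.0394] ang [-110.8  156.8   70.3  -19.8]
plate [[0.5888, -0.2364], [0.5081, -0.4832], [0.3484, -0.431], [0.429, -0.1838]] c [ 0.4686 -0.3336] len [0.2597 0.168  0.26   0.1682] ang [-108.1  161.9   72.   -18.2]
tintop [[0.4857, 0.1182], [0.4874, 0.0546], [0.5182, 0.0883]] c [0.4971 0.087 ] len [0.0636 0.0457 0.0441] ang [-88.5  47.6 137.4]
arctop [[0.565, 0.0634], [0.5777, -0.0461], [0.555, -0.0473], [0.5345, 0.0608]] c [0.558  0.0077] len [0.1102 0.0227 0.11   0.0306] ang [ -83.4 -177.1  100.8    4.8]
board [[0.6121, 0.1536], [0.6422, -0.1424], [0.4651, -0.1585], [0.4337, 0.135]] c [ 0.5383 -0.0031] len [0.2975 0.1778 0.2952 0.1794] ang [ -84.2 -174.8   96.1    6. ]
arc 430 ((0.5557162165641785, 0.008149299770593643), (0.03273804113268852, 0.10894111543893814), 6.628052711486816) [0.55542156 0.00781848 0.08485529]
```

```bash
cat >> h.py <<'E'
from scipy.spatial.transform import Rotation as Ro
def go(x,y,z,yaw):
    "tool-axis shift (in 8 cm units, in present tool axes and after turning) and turn to reach TCP x,y,z with tool y at yaw deg"
    s=ctrl.read_state(); q=s['eef_rot']; R=Ro.from_quat([q[1],q[2],q[3],q[0]]).as_matrix()
    t=np.radians(yaw); yv=np.array([np.cos(t),np.sin(t),0]); G=np.stack([np.cross(yv,[0,0,-1]),yv,[0,0,-1]],1)
    d=np.array([x,y,z])-s['tcp_pos']
    print('t',round(float(s['time']),1),'tcp',s['tcp_pos'].round(4),'d/8cm now',(R.T@d/.08).round(3),'after turn',(G.T@d/.08).round(3),'rv/8deg',(np.degrees(Ro.from_matrix(R.T@G).as_rotvec())/8).round(3),'w',round(float(s['gripper_width']),4),'F',s['force'].round(1))
E
python3 -c "
from h import *
go(.505,-.1065,.24,96.1)"
```

```text
t 0.1 tcp [0.2492 0.5724 0.2441] d/8cm now [-6.32  -6.503  0.064] after turn [-2.278 -8.778  0.051] rv/8deg [-0.015 -0.006 -3.705] w 0.0855 F [-0.1 -0.2 -0.6]
```

jog_arm(steps=[[0, 0, 0, 0, 0, -0.926, 0], [0, 0, 0, 0, 0, -0.926, 0], [0, 0, 0, 0, 0, -0.926, 0], [0, 0, 0, 0, 0, -0.926, 0], [-0.14, -0.55, 0, 0, 0, 0, 0], [-0.14, -0.55, 0, 0, 0, 0, 0], [-0.14, -0.55, 0, 0, 0, 0, 0], [-0.14, -0.55, 0, 0, 0, 0, 0], [-0.14, -0.55, 0, 0, 0, 0, 0], [-0.14, -0.55, 0, 0, 0, 0, 0], [-0.14, -0.55, 0, 0, 0, 0, 0], [-0.14, -0.55, 0, 0, 0, 0, 0]])

```text
time: 1.3
tcp_pos: [0.3759, 0.2307, 0.2449]
eef_rot: [-0.0, -0.053, 0.999, -0.0]
force: [1.3, 0.2, 0.3]
gripper_width: 0.0857
gripper_force: 0.0
```

jog_arm(steps=[[-0.14, -0.55, 0, 0, 0, 0, 0], [-0.14, -0.55, 0, 0, 0, 0, 0], [-0.14, -0.55, 0, 0, 0, 0, 0], [-0.14, -0.55, 0, 0, 0, 0, 0], [-0.14, -0.55, 0, 0, 0, 0, 0], [-0.14, -0.55, 0, 0, 0, 0, 0], [-0.14, -0.55, 0, 0, 0, 0, 0], [0, 0, 0, 0, 0, 0, 0], [0, 0, 0, 0, 0, 0, 0]])

```text
time: 2.2
tcp_pos: [0.4863, -0.0661, 0.2447]
eef_rot: [-0.001, -0.052, 0.999, 0.001]
force: [-0.6, 0.3, -0.9]
gripper_width: 0.0854
gripper_force: 0.0
```

```bash
python3 -c "
from h import *
go(.506,-.1065,.24,96.1)
save('wrist','w0')"
```

```text
t 2.2 tcp [ 0.4863 -0.0661  0.2447] d/8cm now [-0.192 -0.528  0.057] after turn [-0.191 -0.528  0.058] rv/8deg [ 0.008 -0.01  -0.019] w 0.0854 F [-0.6  0.3 -0.9]
```

View pics/w0.png

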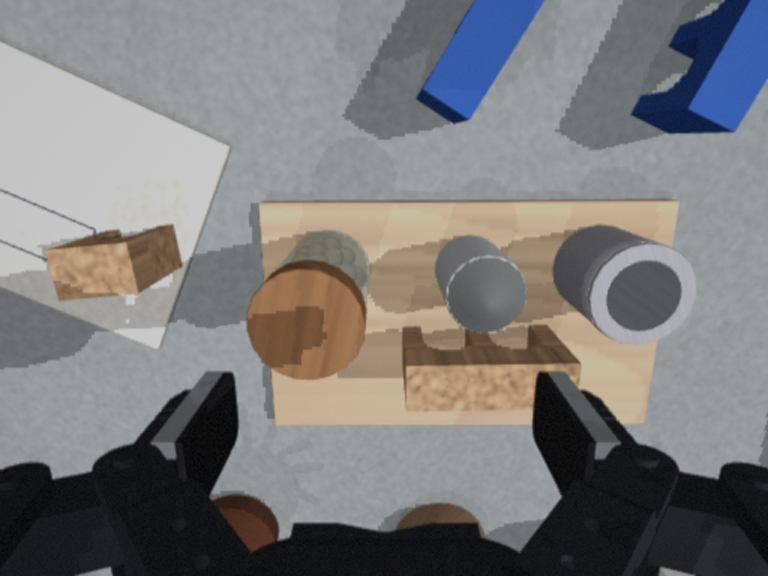

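The wrist view shows the jar lid at (306,320), the bottle at (485,290), the tin at (640,293) and the cork piece at (492,387), all aligned with the tool axes. I'll cross-check the poses with this depth picture.

```bash
python3 - <<'E'
src=open('m.py').read().split("circ('tin'")[0].replace('top0','w0'); exec(src)
circ('tin',580,235,705,350,.083,.092); circ('bot',440,245,530,335,.08,.12); circ('jar',240,250,375,385,.131,.14)
rect('arc',395,340,590,420,.081,.089); rect('board',240,190,700,440,.012,.018)
go(.506,-.1065,.09,96.1)
E
```

```text
tin 3855 med z 0.0876 circ [0.4868 0.0887] 0.0327 mean [0.4848 0.0876 0.0875]
bot 2265 med z 0.0911 circ [ 0.4961 -0.0036] 0.0251 mean [ 0.4931 -0.0057  0.0917]
jar 4664 med z 0.135 circ [ 0.5079 -0.1037] 0.0306 mean [ 0.5066 -0.1038  0.135 ]
arc 3018 med z 0.085 [array([0.5565, 0.0107]), array([0.0334, 0.1096]), np.float64(6.9904)] mean [0.5556 0.0015 0.085 ]
board 19652 med z 0.0151 [array([5.382e-01, 2.000e-04]), array([0.1803, 0.3004]), np.float64(6.3722)] mean [ 0.5258 -0.0076  0.0151]
t 2.2 tcp [ 0.4861 -0.0651  0.2446] d/8cm now [-0.196 -0.543  1.932] after turn [-0.193 -0.541  1.933] rv/8deg [ 0.009 -0.011 -0.006] w 0.0856 F [-0.7  0.1 -0.8]
```

jog_arm(steps=[[-0.215, -0.525, 0, 0, 0, 0, 0], [0, 0, 0, 0, 0, 0, 0], [0, 0, 0.5, 0, 0, 0, 0], [0, 0, 0.5, 0, 0, 0, 0], [0, 0, 0.5, 0, 0, 0, 0], [0, 0, 0.43, 0, 0, 0, 0], [0, 0, 0, 0, 0, 0, 0], [0, 0, 0, 0, 0, 0, 0]])

```text
time: 3.05
tcp_pos: [0.5077, -0.1039, 0.0909]
eef_rot: [-0.001, -0.054, 0.999, 0.0]
force: [0.4, 0.0, 0.1]
gripper_width: 0.0852
gripper_force: 0.0
```

jog_arm(steps=[[0, 0, 0, 0, 0, 0, 0.6], [0, 0, 0, 0, 0, 0, 0.6], [0, 0, 0, 0, 0, 0, 0.6], [0, 0, 0, 0, 0, 0, 0.6], [0, 0, 0, 0, 0, 0, 0.6], [0, 0, 0, 0, 0, 0, 0.6], [0, 0, 0, 0, 0, 0, 0.6], [0, 0, 0, 0, 0, 0, 0.6]], force=35)

```text
time: 3.85
tcp_pos: [0.5105, -0.1054, 0.0939]
eef_rot: [0.002, -0.053, 0.999, -0.0]
force: [-1.1, 2.4, 6.6]
gripper_width: 0.0589
gripper_force: 36.9
```

jog_arm(steps=[[0, 0, -0.2, 0, 0, 0, 0.6], [0, 0, -0.4, 0, 0, 0, 0.6], [0, 0, -0.5, 0, 0, 0, 0.6], [0, 0, -0.5, 0, 0, 0, 0.6], [0, 0, -0.2, 0, 0, 0, 0.6], [0, 0, 0, 0, 0, 0, 0.6]])

```text
time: 4.45
tcp_pos: [0.5102, -0.1062, 0.2388]
eef_rot: [0.004, -0.053, 0.999, -0.002]
force: [0.4, -0.1, -5.3]
gripper_width: 0.059
gripper_force: 39.3
```

```bash
python3 -c "
from h import *
go(.597,.344,.235,96.1)"
```

```text
t 4.5 tcp [ 0.5102 -0.1062  0.2388] d/8cm now [-1.675  5.481  0.04 ] after turn [-1.676  5.48   0.048] rv/8deg [-0.026  0.05  -0.001] w 0.059 F [ 0.4 -0.1 -5.3]
```

jog_arm(steps=[[-0.06, 0.2, 0, 0, 0, 0, 0.6], [-0.12, 0.4, 0, 0, 0, 0, 0.6], [-0.17, 0.54, 0, 0, 0, 0, 0.6], [-0.17, 0.54, 0, 0, 0, 0, 0.6], [-0.17, 0.54, 0, 0, 0, 0, 0.6], [-0.17, 0.54, 0, 0, 0, 0, 0.6], [-0.17, 0.54, 0, 0, 0, 0, 0.6], [-0.17, 0.54, 0, 0, 0, 0, 0.6], [-0.17, 0.54, 0, 0, 0, 0, 0.6], [-0.17, 0.54, 0, 0, 0, 0, 0.6], [-0.12, 0.4, 0, 0, 0, 0, 0.6], [-0.05, 0.16, 0, 0, 0, 0, 0.6]])

```text
time: 5.65
tcp_pos: [0.5961, 0.348, 0.2312]
eef_rot: [-0.002, -0.055, 0.999, -0.0]
force: [0.6, 0.1, -4.7]
gripper_width: 0.059
gripper_force: 39.4
```

jog_arm(steps=[[0, 0, 0, 0, 0, 0, 0.6], [0, 0, 0.4, 0, 0, 0, 0.6], [0, 0, 0.4, 0, 0, 0, 0.6], [0, 0, 0.4, 0, 0, 0, 0.6], [0, 0, 0.4, 0, 0, 0, 0.6], [0, 0, 0.15, 0, 0, 0, 0.6], [0, 0, 0, 0, 0, 0, 0.6], [0, 0, 0, 0, 0, 0, 0.6]])

```text
time: 6.45
tcp_pos: [0.5985, 0.3446, 0.0959]
eef_rot: [0.001, -0.053, 0.999, 0.0]
force: [0.1, 0.5, -3.6]
gripper_width: 0.0586
gripper_force: 39.4
```

```bash
python3 -c "
from h import *
go(.597,.344,.083,96.1)
save('top','t1')"
```

```text
t 6.5 tcp [0.5985 0.3446 0.0959] d/8cm now [ 0.02  -0.005  0.161] after turn [ 0.02  -0.005  0.161] rv/8deg [ 0.001  0.008 -0.006] w 0.0586 F [ 0.1  0.5 -3.6]
```

View pics/t1.png

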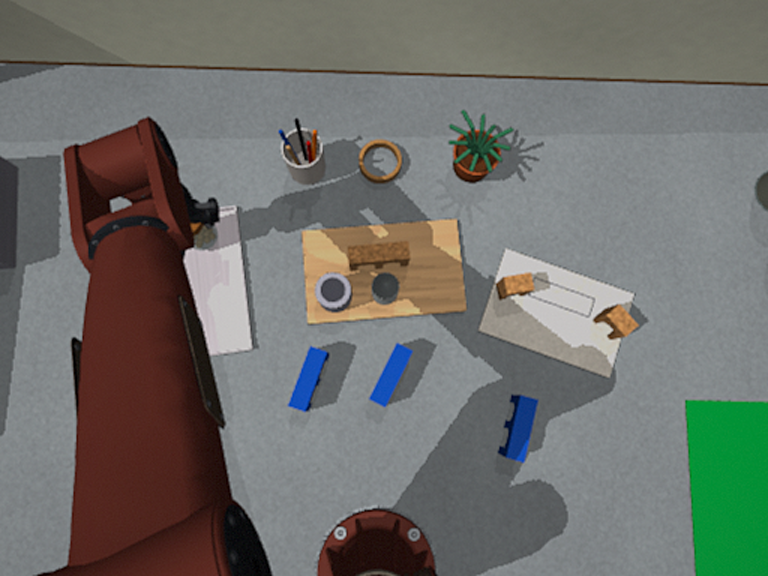

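The jar is over the tray's far end, at about (200,230), with the tin, bottle and wall piece undisturbed. I'll lower it gently now.

jog_arm(steps=[[0, 0, 0.07, 0, 0, 0, 0.6], [0, 0, 0.05, 0, 0, 0, 0.6], [0, 0, 0.02, 0, 0, 0, 0.6], [0, 0, 0, 0, 0, 0, 0.6], [0, 0, 0, 0, 0, 0, 0.6]])

```text
time: 7.0
tcp_pos: [0.5976, 0.3451, 0.0836]
eef_rot: [-0.0, -0.053, 0.999, -0.0]
force: [-0.7, -0.3, -5.0]
gripper_width: 0.0586
gripper_force: 39.4
```

jog_arm(steps=[[0, 0, 0.02, 0, 0, 0, 0.6], [0, 0, 0, 0, 0, 0, 0.6]])

```text
time: 7.2
tcp_pos: [0.5982, 0.3454, 0.0831]
eef_rot: [0.0, -0.053, 0.999, 0.0]
force: [-2.1, -0.5, -1.1]
gripper_width: 0.0586
gripper_force: 39.6
```

jog_arm(steps=[[0, 0, 0, 0, 0, 0, 0], [0, 0, 0, 0, 0, 0, 0], [0, 0, 0, 0, 0, 0, 0], [0, 0, 0, 0, 0, 0, 0], [0, 0, 0, 0, 0, 0, 0], [0, 0, -0.3, 0, 0, 0, 0], [0, 0, -0.5, 0, 0, 0, 0], [0, 0, -0.55, 0, 0, 0, 0], [0, 0, -0.4, 0, 0, 0, 0], [0, 0, 0, 0, 0, 0, 0]])

```text
time: 8.2
tcp_pos: [0.6015, 0.3469, 0.2305]
eef_rot: [0.006, -0.053, 0.999, 0.002]
force: [-0.4, -0.3, 1.2]
gripper_width: 0.0855
gripper_force: 0.0
```

```bash
python3 -c "
from h import *
go(.4956,-.0045,.055,96.1)"
```

```text
t 8.2 tcp [0.6015 0.3469 0.2305] d/8cm now [ 1.811 -4.236  2.152] after turn [ 1.783 -4.226  2.193] rv/8deg [ 0.031  0.093 -0.   ] w 0.0855 F [-0.4 -0.3  1.2]
```

jog_arm(steps=[[0.198, -0.47, 0, 0, 0, 0, 0], [0.198, -0.47, 0, 0, 0, 0, 0], [0.198, -0.47, 0, 0, 0, 0, 0], [0.198, -0.47, 0, 0, 0, 0, 0], [0.198, -0.47, 0, 0, 0, 0, 0], [0.198, -0.47, 0, 0, 0, 0, 0], [0.198, -0.47, 0, 0, 0, 0, 0], [0.198, -0.47, 0, 0, 0, 0, 0], [0.198, -0.47, 0, 0, 0, 0, 0], [0, 0, 0, 0, 0, 0, 0], [0, 0, 0, 0, 0, 0, 0]])

```text
time: 9.3
tcp_pos: [0.4915, -0.0071, 0.2216]
eef_rot: [-0.0, -0.052, 0.999, 0.0]
force: [-0.9, 0.5, 0.4]
gripper_width: 0.0853
gripper_force: 0.0
```

```bash
python3 -c "
from h import *
go(.4956,-.0045,.055,96.1)"
```

```text
t 9.3 tcp [ 0.4915 -0.0071  0.2216] d/8cm now [-0.056  0.025  2.082] after turn [-0.055  0.026  2.082] rv/8deg [ 0.006 -0.004 -0.018] w 0.0853 F [-0.9  0.5  0.4]
```

jog_arm(steps=[[-0.055, 0.025, 0, 0, 0, 0, 0.22], [0, 0, 0.3, 0, 0, 0, 0.22], [0, 0, 0.5, 0, 0, 0, 0.22], [0, 0, 0.5, 0, 0, 0, 0.22], [0, 0, 0.5, 0, 0, 0, 0.22], [0, 0, 0.28, 0, 0, 0, 0.22], [0, 0, 0, 0, 0, 0, 0.22], [0, 0, 0, 0, 0, 0, 0.22]])

```text
time: 10.1
tcp_pos: [0.4965, -0.0029, 0.0557]
eef_rot: [-0.0, -0.054, 0.999, 0.0]
force: [0.2, -0.2, -0.4]
gripper_width: 0.0664
gripper_force: 0.0
```

jog_arm(steps=[[0, 0, 0, 0, 0, 0, 0.6], [0, 0, 0, 0, 0, 0, 0.6], [0, 0, 0, 0, 0, 0, 0.6], [0, 0, 0, 0, 0, 0, 0.6], [0, 0, 0, 0, 0, 0, 0.6], [0, 0, 0, 0, 0, 0, 0.6]], force=30)

```text
time: 10.7
tcp_pos: [0.4983, -0.004, 0.0578]
eef_rot: [0.002, -0.053, 0.999, 0.0]
force: [0.7, 2.7, 6.9]
gripper_width: 0.0496
gripper_force: 31.8
```

jog_arm(steps=[[0, 0, -0.2, 0, 0, 0, 0.6], [0, 0, -0.4, 0, 0, 0, 0.6], [0, 0, -0.5, 0, 0, 0, 0.6], [0, 0, -0.4, 0, 0, 0, 0.6], [0, 0, -0.1, 0, 0, 0, 0.6], [0, 0, 0, 0, 0, 0, 0.6]])

```text
time: 11.3
tcp_pos: [0.4967, -0.0044, 0.1847]
eef_rot: [0.001, -0.053, 0.999, -0.0]
force: [0.3, -0.7, -2.1]
gripper_width: 0.0492
gripper_force: 31.8
```

```bash
python3 -c "
from h import *
go(.507,.335,.045,96.1)"
```

```text
t 11.3 tcp [ 0.4967 -0.0044  0.1847] d/8cm now [-0.573  4.206  1.744] after turn [-0.579  4.204  1.746] rv/8deg [-0.007  0.019 -0.002] w 0.0492 F [ 0.3 -0.7 -2.1]
```

jog_arm(steps=[[-0.03, 0.2, 0, 0, 0, 0, 0.6], [-0.055, 0.4, 0, 0, 0, 0, 0.6], [-0.075, 0.54, 0, 0, 0, 0, 0.6], [-0.075, 0.54, 0, 0, 0, 0, 0.6], [-0.075, 0.54, 0, 0, 0, 0, 0.6], [-0.075, 0.54, 0, 0, 0, 0, 0.6], [-0.075, 0.54, 0, 0, 0, 0, 0.6], [-0.075, 0.54, 0, 0, 0, 0, 0.6], [-0.045, 0.36, 0, 0, 0, 0, 0.6], [0, 0, 0, 0, 0, 0, 0.6]])

```text
time: 12.3
tcp_pos: [0.5043, 0.3376, 0.1799]
eef_rot: [-0.002, -0.055, 0.998, -0.0]
force: [0.4, 0.2, -2.4]
gripper_width: 0.0496
gripper_force: 32.1
```

jog_arm(steps=[[0, 0, 0.2, 0, 0, 0, 0.6], [0, 0, 0.4, 0, 0, 0, 0.6], [0, 0, 0.4, 0, 0, 0, 0.6], [0, 0, 0.4, 0, 0, 0, 0.6], [0, 0, 0.16, 0, 0, 0, 0.6], [0, 0, 0.07, 0, 0, 0, 0.6], [0, 0, 0, 0, 0, 0, 0.6], [0, 0, 0, 0, 0, 0, 0.6]])

```text
time: 13.1
tcp_pos: [0.5078, 0.3352, 0.0547]
eef_rot: [0.001, -0.053, 0.999, 0.0]
force: [0.5, 0.6, -2.0]
gripper_width: 0.0496
gripper_force: 32.1
```

jog_arm(steps=[[0, 0, 0.06, 0, 0, 0, 0.6], [0, 0, 0.03, 0, 0, 0, 0.6], [0, 0, 0.01, 0, 0, 0, 0.6], [0, 0, 0, 0, 0, 0, 0.6]])

```text
time: 13.5
tcp_pos: [0.5074, 0.3355, 0.0469]
eef_rot: [0.001, -0.053, 0.999, 0.0]
force: [-1.8, -1.1, 5.2]
gripper_width: 0.0494
gripper_force: 32.5
```

jog_arm(steps=[[0, 0, 0.01, 0, 0, 0, 0.6], [0, 0, 0.01, 0, 0, 0, 0.6], [0, 0, 0, 0, 0, 0, 0.6]])

```text
time: 13.8
tcp_pos: [0.5074, 0.3355, 0.0468]
eef_rot: [0.001, -0.053, 0.999, 0.0]
force: [-4.7, -2.3, 13.0]
gripper_width: 0.0496
gripper_force: 33.5
```

Contact is made; I'll release and go on to the tin.

jog_arm(steps=[[0, 0, -0.02, 0, 0, 0, 0.6], [0, 0, 0, 0, 0, 0, 0], [0, 0, 0, 0, 0, 0, 0], [0, 0, 0, 0, 0, 0, 0], [0, 0, 0, 0, 0, 0, 0], [0, 0, 0, 0, 0, 0, 0], [0, 0, -0.3, 0, 0, 0, 0], [0, 0, -0.5, 0, 0, 0, 0], [0, 0, -0.5, 0, 0, 0, 0], [0, 0, -0.5, 0, 0, 0, 0], [0, 0, -0.2, 0, 0, 0, 0], [0, 0, 0, 0, 0, 0, 0]])

```text
time: 15.0
tcp_pos: [0.5086, 0.336, 0.2089]
eef_rot: [0.003, -0.053, 0.999, 0.001]
force: [-0.2, 0.8, -0.4]
gripper_width: 0.0855
gripper_force: 0.0
```

```bash
python3 -c "
from h import *
go(.4868,.088,.055,96.1)"
```

```text
t 15.0 tcp [0.5086 0.336  0.2089] d/8cm now [ 0.613 -3.058  1.912] after turn [ 0.6   -3.054  1.923] rv/8deg [ 0.018  0.047 -0.001] w 0.0855 F [-0.2  0.8 -0.4]
```

jog_arm(steps=[[0.1, -0.51, 0, 0, 0, 0, 0], [0.1, -0.51, 0, 0, 0, 0, 0], [0.1, -0.51, 0, 0, 0, 0, 0], [0.1, -0.51, 0, 0, 0, 0, 0], [0.1, -0.51, 0, 0, 0, 0, 0], [0.1, -0.5, 0, 0, 0, 0, 0], [0, 0, 0, 0, 0, 0, 0], [0, 0, 0, 0, 0, 0, 0], [0, 0, 0.5, 0, 0, 0, 0], [0, 0, 0.5, 0, 0, 0, 0], [0, 0, 0, 0, 0, 0, 0]])

```text
time: 16.1
tcp_pos: [0.4784, 0.0883, 0.1184]
eef_rot: [-0.008, -0.054, 0.999, 0.0]
force: [-1.3, -0.2, -0.7]
gripper_width: 0.0856
gripper_force: 0.0
```

```bash
python3 -c "
from h import *
go(.4868,.088,.055,96.1)"
```

```text
t 16.1 tcp [0.4784 0.0883 0.1184] d/8cm now [-0.116 -0.017  0.791] after turn [-0.104 -0.015  0.792] rv/8deg [ 0.011 -0.109  0.011] w 0.0856 F [-1.3 -0.2 -0.7]
```

jog_arm(steps=[[0, 0, 0, 0, 0, 0, 0], [0, 0, 0, 0, 0, 0, 0]])

```text
time: 16.3
tcp_pos: [0.4862, 0.088, 0.127]
eef_rot: [0.001, -0.054, 0.999, 0.0]
force: [0.5, -0.1, 0.2]
gripper_width: 0.0855
gripper_force: 0.0
```

```bash
python3 -c "
from h import *
go(.4868,.088,.055,96.1)"
```

```text
t 16.3 tcp [0.4862 0.088  0.127 ] d/8cm now [-0.005 -0.001  0.9  ] after turn [-0.008 -0.001  0.9  ] rv/8deg [-0.     0.02   0.008] w 0.0855 F [ 0.5 -0.1  0.2]
```

jog_arm(steps=[[0, 0, 0.3, 0, 0, 0, 0], [0, 0, 0.3, 0, 0, 0, 0], [0, 0, 0.2, 0, 0, 0, 0], [0, 0, 0.1, 0, 0, 0, 0], [0, 0, 0, 0, 0, 0, 0], [0, 0, 0, 0, 0, 0, 0]])

```text
time: 16.9
tcp_pos: [0.4862, 0.0874, 0.0549]
eef_rot: [0.001, -0.053, 0.999, -0.0]
force: [0.1, 0.2, -0.6]
gripper_width: 0.0855
gripper_force: 0.0
```

jog_arm(steps=[[0, 0, 0, 0, 0, 0, 0.5], [0, 0, 0, 0, 0, 0, 0.5], [0, 0, 0, 0, 0, 0, 0.5], [0, 0, 0, 0, 0, 0, 0.5], [0, 0, 0, 0, 0, 0, 0.5], [0, 0, 0, 0, 0, 0, 0.5]], force=40)

```text
time: 17.5
tcp_pos: [0.4861, 0.0877, 0.0549]
eef_rot: [0.001, -0.053, 0.999, 0.0]
force: [-0.1, 2.0, 6.1]
gripper_width: 0.0628
gripper_force: 45.3
```

jog_arm(steps=[[0, 0, -0.2, 0, 0, 0, 0.5], [0, 0, -0.4, 0, 0, 0, 0.5], [0, 0, -0.5, 0, 0, 0, 0.5], [0, 0, -0.3, 0, 0, 0, 0.5], [0, 0, 0, 0, 0, 0, 0.5], [0, 0, 0, 0, 0, 0, 0.5]])

```text
time: 18.1
tcp_pos: [0.4838, 0.0871, 0.1642]
eef_rot: [-0.001, -0.053, 0.999, -0.0]
force: [-0.2, 0.4, -5.3]
gripper_width: 0.0628
gripper_force: 46.0
```

```bash
python3 -c "
from h import *
go(.4175,.3255,.044,96.1)"
```

```text
t 18.1 tcp [0.4838 0.0871 0.1642] d/8cm now [0.505 3.052 1.502] after turn [0.507 3.051 1.502] rv/8deg [-0.001 -0.011 -0.001] w 0.0628 F [-0.2  0.4 -5.3]
```

jog_arm(steps=[[0.03, 0.2, 0, 0, 0, 0, 0.5], [0.07, 0.4, 0, 0, 0, 0, 0.5], [0.085, 0.5, 0, 0, 0, 0, 0.5], [0.085, 0.5, 0, 0, 0, 0, 0.5], [0.085, 0.5, 0, 0, 0, 0, 0.5], [0.085, 0.5, 0, 0, 0, 0, 0.5], [0.045, 0.3, 0, 0, 0, 0, 0.5], [0.02, 0.15, 0, 0, 0, 0, 0.5], [0, 0, 0, 0, 0, 0, 0.5], [0, 0, 0, 0, 0, 0, 0.5]])

```text
time: 19.1
tcp_pos: [0.418, 0.3242, 0.1636]
eef_rot: [-0.001, -0.053, 0.999, -0.001]
force: [-0.6, -0.0, -3.8]
gripper_width: 0.0627
gripper_force: 46.2
```

jog_arm(steps=[[0, 0, 0.2, 0, 0, 0, 0.5], [0, 0, 0.4, 0, 0, 0, 0.5], [0, 0, 0.4, 0, 0, 0, 0.5], [0, 0, 0.3, 0, 0, 0, 0.5], [0, 0, 0.1, 0, 0, 0, 0.5], [0, 0, 0, 0, 0, 0, 0.5], [0, 0, 0, 0, 0, 0, 0.5]])

```text
time: 19.8
tcp_pos: [0.4199, 0.3255, 0.0544]
eef_rot: [0.001, -0.053, 0.999, 0.0]
force: [-0.2, 0.0, -4.3]
gripper_width: 0.0627
gripper_force: 46.0
```

jog_arm(steps=[[0, 0, 0.06, 0, 0, 0, 0.5], [0, 0, 0.03, 0, 0, 0, 0.5], [0, 0, 0.015, 0, 0, 0, 0.5], [0, 0, 0, 0, 0, 0, 0.5], [0, 0, 0, 0, 0, 0, 0.5]])

```text
time: 20.3
tcp_pos: [0.4186, 0.3257, 0.045]
eef_rot: [0.0, -0.053, 0.999, 0.0]
force: [-0.4, 1.5, -5.0]
gripper_width: 0.0624
gripper_force: 46.1
```

jog_arm(steps=[[0, 0, 0.02, 0, 0, 0, 0.5], [0, 0, 0, 0, 0, 0, 0.5]])

```text
time: 20.5
tcp_pos: [0.419, 0.3258, 0.0439]
eef_rot: [0.0, -0.053, 0.999, 0.0]
force: [-1.4, -1.8, -0.4]
gripper_width: 0.0627
gripper_force: 46.4
```

jog_arm(steps=[[0, 0, 0, 0, 0, 0, 0], [0, 0, 0, 0, 0, 0, 0], [0, 0, 0, 0, 0, 0, 0], [0, 0, 0, 0, 0, 0, 0], [0, 0, 0, 0, 0, 0, 0], [0, 0, -0.3, 0, 0, 0, 0], [0, 0, -0.5, 0, 0, 0, 0], [0, 0, -0.5, 0, 0, 0, 0], [0, 0, -0.5, 0, 0, 0, 0], [0, 0, -0.4, 0, 0, 1, 0], [0, 0, 0, 0, 0, 1, 0], [0, 0, 0, 0, 0, 1, 0]])

```text
time: 21.7
tcp_pos: [0.4197, 0.3262, 0.2216]
eef_rot: [0.002, 0.158, 0.987, 0.001]
force: [0.1, -0.4, -0.4]
gripper_width: 0.0854
gripper_force: 0.0
```

jog_arm(steps=[[0, 0, 0, 0, 0, 1, 0], [0, 0, 0, 0, 0, 1, 0], [0, 0, 0, 0, 0, 1, 0], [0, 0, 0, 0, 0, 1, 0], [0, 0, 0, 0, 0, 1, 0], [0, 0, 0, 0, 0, 1, 0], [0, 0, 0, 0, 0, 1, 0], [0, 0, 0, 0, 0, 1, 0], [0, 0, 0, 0, 0, 0.19, 0], [0, 0, 0, 0, 0, 0, 0]])

```text
time: 22.7
tcp_pos: [0.4186, 0.3255, 0.2192]
eef_rot: [-0.0, 0.665, 0.747, -0.0]
force: [-0.1, -0.4, -0.6]
gripper_width: 0.0854
gripper_force: 0.0
```

```bash
python3 -c "
from h import *
go(.556,.0095,.2,6.6)
p,d=cams.grab_frame('scene'); cv2.imwrite('pics/sc1.png',cv2.resize(p[:,:,::-1],(768,576)))"
```

```text
t 22.7 tcp [0.4186 0.3255 0.2192] d/8cm now [-4.124  1.246  0.24 ] after turn [-4.122  1.253  0.24 ] rv/8deg [-0.001  0.     0.012] w 0.0854 F [-0.1 -0.4 -0.6]
```

View pics/sc1.png

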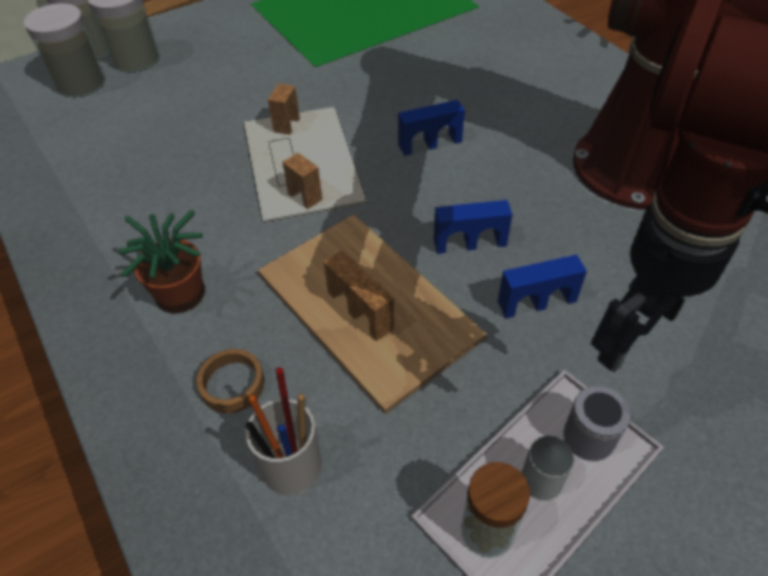

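All three stand upright in the tray: tin (598,420), bottle (548,465), jar (497,505). The cork piece at (360,293) is free. Next I'll move above it.

jog_arm(steps=[[-0.515, 0.156, 0, 0, 0, 0, 0], [-0.515, 0.156, 0, 0, 0, 0, 0], [-0.515, 0.156, 0, 0, 0, 0, 0], [-0.515, 0.156, 0, 0, 0, 0, 0], [-0.515, 0.156, 0, 0, 0, 0, 0], [-0.515, 0.156, 0, 0, 0, 0, 0], [-0.515, 0.156, 0, 0, 0, 0, 0], [-0.515, 0.156, 0, 0, 0, 0, 0], [0, 0, 0, 0, 0, 0, 0], [0, 0, 0, 0, 0, 0, 0], [0, 0, 0, 0, 0, 0, 0]])

```text
time: 23.85
tcp_pos: [0.5551, 0.0103, 0.219]
eef_rot: [-0.001, 0.665, 0.747, -0.0]
force: [0.1, 0.3, 0.3]
gripper_width: 0.0855
gripper_force: 0.0
```

```bash
python3 - <<'E'
from h import *
save('wrist','w1'); go(.556,.0095,.062,6.6)
p,W=cloud('w1'); h=cv2.cvtColor(p,cv2.COLOR_RGB2HSV)
m=((abs(W[:,:,2]-.085)<.004)&(np.hypot(W[:,:,0]-.556,W[:,:,1]-.009)<.075)&(h[:,:,1]>60)).astype(np.uint8)
m=cv2.morphologyEx(m,cv2.MORPH_OPEN,np.ones((3,3),np.uint8)); w=W[m>0]; print(len(w),cv2.minAreaRect(w[:,:2].astype(np.float32)))
E
```

```text
t 23.9 tcp [0.555  0.0107 0.2191] d/8cm now [-0.017  0.012  1.963] after turn [-0.016  0.011  1.963] rv/8deg [-0.005 -0.004  0.01 ] w 0.0854 F [ 0.2  0.1 -0. ]
5131 ((0.5572507381439209, 0.009599626064300537), (0.03206992149353027, 0.11025265604257584), 6.781887054443359)
```

View pics/w1.png

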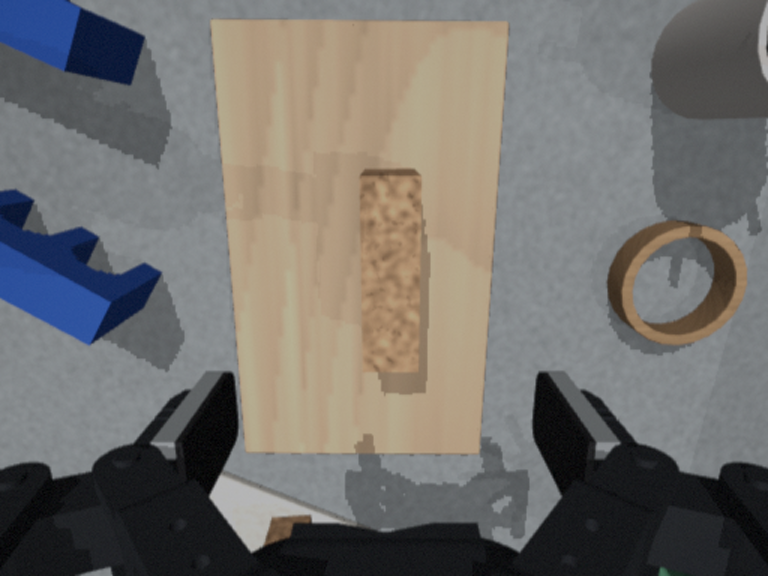

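The cork piece is at (391,272), centred between the fingers and square to them. I'll grip it.

jog_arm(steps=[[-0.015, 0.028, 0.3, 0, 0, 0, 0], [0, 0, 0.5, 0, 0, 0, 0], [0, 0, 0.5, 0, 0, 0, 0], [0, 0, 0.4, 0, 0, 0, 0], [0, 0, 0.24, 0, 0, 0, 0], [0, 0, 0, 0, 0, 0, 0], [0, 0, 0, 0, 0, 0, 0]])

```text
time: 24.6
tcp_pos: [0.5578, 0.0097, 0.0643]
eef_rot: [-0.0, 0.665, 0.747, -0.0]
force: [0.1, 0.2, 0.3]
gripper_width: 0.0857
gripper_force: 0.0
```

jog_arm(steps=[[0, 0, 0, 0, 0, 0, 0.8], [0, 0, 0, 0, 0, 0, 0.8], [0, 0, 0, 0, 0, 0, 0.8], [0, 0, 0, 0, 0, 0, 0.8], [0, 0, 0, 0, 0, 0, 0.8], [0, 0, 0, 0, 0, 0, 0.8], [0, 0, 0, 0, 0, 0, 0.8], [0, 0, 0, 0, 0, 0, 0.8], [0, 0, 0, 0, 0, 0, 0.8]], force=40)

```text
time: 25.5
tcp_pos: [0.5586, 0.0086, 0.0652]
eef_rot: [0.0, 0.665, 0.746, 0.0]
force: [-1.8, -0.3, 6.2]
gripper_width: 0.0314
gripper_force: 40.8
```

jog_arm(steps=[[0, 0, -0.2, 0, 0, 0, 0.8], [0, 0, -0.4, 0, 0, 0, 0.8], [0, 0, -0.5, 0, 0, 0, 0.8], [0, 0, -0.5, 0, 0, 0, 0.8], [0, 0, -0.2, 0, 0, 1, 0.8], [0, 0, 0, 0, 0, 1, 0.8], [0, 0, 0, 0, 0, 1, 0.8], [0, 0, 0, 0, 0, 0, 0.8], [0, 0, 0, 0, 0, 0, 0.8]])

```text
time: 26.4
tcp_pos: [0.5573, 0.0087, 0.2077]
eef_rot: [-0.0, 0.805, 0.593, -0.0]
force: [0.5, 0.4, -2.6]
gripper_width: 0.0316
gripper_force: 40.4
```

```bash
python3 - <<'E'
from h import *
go(.497,-.344,.19,-18.1)
save('wrist','w2')
E
```

```text
t 26.4 tcp [0.5573 0.0087 0.2077] d/8cm now [-4.433  0.589  0.222] after turn [-4.424  0.653  0.221] rv/8deg [-0.008  0.002  0.105] w 0.0316 F [ 0.5  0.4 -2.6]
```

View pics/w2.png

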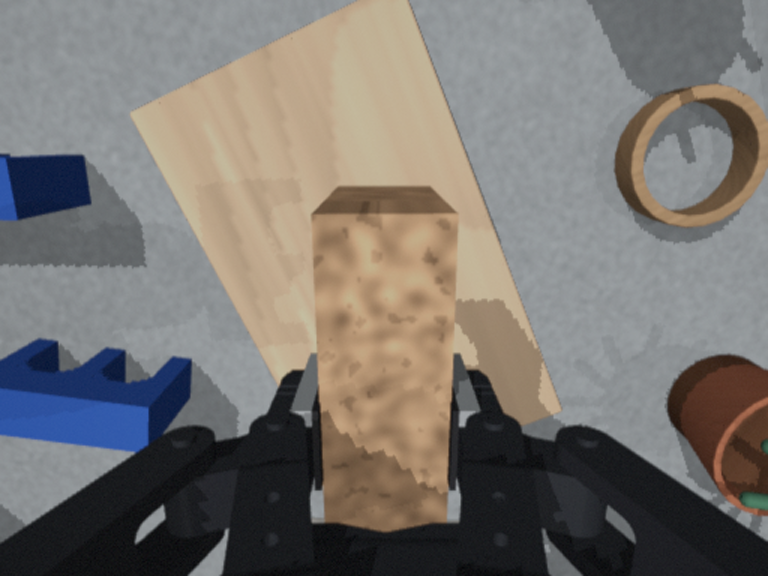

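jog_arm(steps=[[-0.2, 0.02, 0, 0, 0, 0.105, 0.8], [-0.4, 0.04, 0, 0, 0, 0, 0.8], [-0.57, 0.06, 0, 0, 0, 0, 0.8], [-0.57, 0.06, 0, 0, 0, 0, 0.8], [-0.57, 0.06, 0, 0, 0, 0, 0.8], [-0.57, 0.06, 0, 0, 0, 0, 0.8], [-0.57, 0.06, 0, 0, 0, 0, 0.8], [-0.57, 0.06, 0, 0, 0, 0, 0.8], [-0.57, 0.06, 0, 0, 0, 0, 0.8], [-0.57, 0.06, 0, 0, 0, 0, 0.8], [-0.57, 0.06, 0, 0, 0, 0, 0.8], [-0.5, 0.04, 0, 0, 0, 0, 0.8]])

```text
time: 27.65
tcp_pos: [0.4487, -0.4837, 0.2077]
eef_rot: [-0.0, 0.81, 0.586, -0.0]
force: [0.2, 0.8, -2.9]
gripper_width: 0.0317
gripper_force: 40.4
```

jog_arm(steps=[[-0.3, 0.02, 0, 0, 0, 0, 0.8], [0, 0, 0, 0, 0, 0, 0.8], [0, 0, 0, 0, 0, 0, 0.8], [0, 0, 0, 0, 0, 0, 0.8]])

```text
time: 28.05
tcp_pos: [0.4443, -0.5031, 0.2075]
eef_rot: [-0.001, 0.81, 0.586, 0.0]
force: [-0.1, 1.1, -2.7]
gripper_width: 0.0318
gripper_force: 40.4
```

```bash
python3 - <<'E'
from h import *
go(.497,-.344,.19,-18.1)
save('wrist','w3')
E
```

```text
t 28.1 tcp [ 0.4443 -0.5031  0.2075] d/8cm now [2.095 0.004 0.221] after turn [2.095 0.008 0.219] rv/8deg [-0.008 -0.009 -0.016] w 0.0318 F [-0.1  1.1 -2.7]
```

View pics/w3.png

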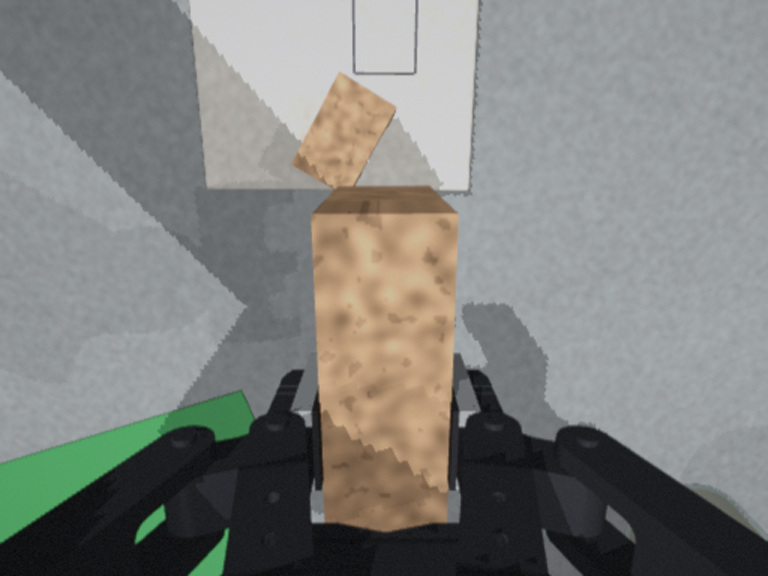

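The wrist view shows the near end of the outline: corners at (355,73) and (415,73), with side lines reaching (353,0) and (417,0). I'll compute its pose and that of the held piece.

```bash
python3 - <<'E'
from h import *
z=np.load('pics/w3.npz');K=z['K'];V=z['V']
def px(u,v,h):
    u=(u+.5)/1.5-.5;v=(v+.5)/1.5-.5
    R=V[:3,:3];C=-R.T@V[:3,3]; r=R.T@np.array([(u-K[0,2])/K[0,0],(v-K[1,2])/K[1,1],1]); return (C+r*(h-C[2])/r[2])[:2]
a,b,c,d=[px(u,v,.008) for u,v in [(355,73),(415,73),(353,0),(417,0)]]
print(a,b,c,d,'w',np.linalg.norm(a-b))
for e in (c-a,d-b,b-a): print(np.degrees(np.arctan2(e[1],e[0])))
t=np.radians(71.9); print('centre',(a+b)/2+.06*np.array([np.cos(t),np.sin(t)]))
p,W=cloud('w3'); s=ctrl.read_state(); print(s['tcp_pos'])
w=W[145:235,205:310].reshape(-1,3); w=w[abs(w[:,2]-.228)<.005]; print(len(w),np.median(w[:,2]))
h=np.median(w[:,2])
q=[px(u,v,h) for u,v in [(313,214),(458,214),(316,350),(456,350)]]
print('piece',(q[0]+q[1])/2,np.linalg.norm(q[0]-q[1]),np.linalg.norm(q[2]-q[3]),[np.degrees(np.arctan2(*(e[::-1]))) for e in (q[1]-q[0],(q[0]+q[1]-q[2]-q[3]))])
print('piece centre at',(q[0]+q[1])/2-.055*np.array([np.cos(t),np.sin(t)]))
q=[px(u,v,.008) for u,v in [(207,188),(470,191),(190,0),(479,0)]]; print('plate edges',[np.degrees(np.arctan2(*(e[::-1]))) for e in (q[1]-q[0],q[2]-q[0],q[3]-q[1])])
E
```

```text
[ 0.46133683 -0.3924556 ] [ 0.49587028 -0.40382146] [ 0.47318945 -0.35480621] [ 0.50868009 -0.36649353] w 0.03635576855810846
72.52517525508733
71.0593394321204
-18.21773753959478
centre [ 0.49724414 -0.34110759]
[ 0.44460772 -0.50290578  0.20773817]
8468 0.2276984459752679
piece [ 0.46191244 -0.45015207] 0.03141340802493577 0.03282695214192983 [np.float64(-18.197525629000147), np.float64(72.01859189068601)]
piece centre at [ 0.44482523 -0.50243043]
plate edges [np.float64(-18.84542116170316), np.float64(71.34405431541843), np.float64(71.78140540586763)]
```

jog_arm(steps=[[0.25, 0, 0, 0, 0, 0, 0.8], [0.45, 0, 0, 0, 0, 0, 0.8], [0.5, 0, 0, 0, 0, 0, 0.8], [0.5, 0, 0, 0, 0, 0, 0.8], [0.3, 0, 0, 0, 0, 0, 0.8], [0.12, 0, 0, 0, 0, 0, 0.8], [0, 0, 0, 0, 0, 0, 0.8], [0, 0, 0, 0, 0, 0, 0.8], [0, 0, 0.35, 0, 0, 0, 0.8], [0, 0, 0.35, 0, 0, 0, 0.8], [0, 0, 0, 0, 0, 0, 0.8], [0, 0, 0, 0, 0, 0, 0.8]])

```text
time: 29.3
tcp_pos: [0.497, -0.3437, 0.1516]
eef_rot: [-0.001, 0.811, 0.585, -0.0]
force: [0.2, 0.4, -2.4]
gripper_width: 0.0313
gripper_force: 40.5
```

```bash
python3 - <<'E'
from h import *
go(.497,-.342,.058,-18.1)
E
```

```text
t 29.3 tcp [ 0.497  -0.3437  0.1516] d/8cm now [ 0.02  -0.005  1.17 ] after turn [ 0.021 -0.006  1.17 ] rv/8deg [-0.011 -0.003 -0.031] w 0.0313 F [ 0.2  0.4 -2.4]
```

jog_arm(steps=[[0.02, 0, 0.3, 0, 0, -0.03, 0.8], [0, 0, 0.3, 0, 0, 0, 0.8], [0, 0, 0.3, 0, 0, 0, 0.8], [0, 0, 0.15, 0, 0, 0, 0.8], [0, 0, 0.05, 0, 0, 0, 0.8], [0, 0, 0, 0, 0, 0, 0.8], [0, 0, 0, 0, 0, 0, 0.8]])

```text
time: 30.0
tcp_pos: [0.4994, -0.3426, 0.0659]
eef_rot: [0.002, 0.809, 0.588, 0.0]
force: [0.4, 0.2, -2.5]
gripper_width: 0.0316
gripper_force: 40.5
```

```bash
python3 - <<'E'
from h import *
go(.497,-.342,.058,-18.1)
p,d=save('wrist','w4'); s=np.load('pics/w4.npz')
E
```

```text
t 30.0 tcp [ 0.4994 -0.3426  0.0659] d/8cm now [-0.002 -0.031  0.099] after turn [-0.002 -0.031  0.099] rv/8deg [0.021 0.009 0.009] w 0.0316 F [ 0.4  0.2 -2.5]
```

View pics/w4.png

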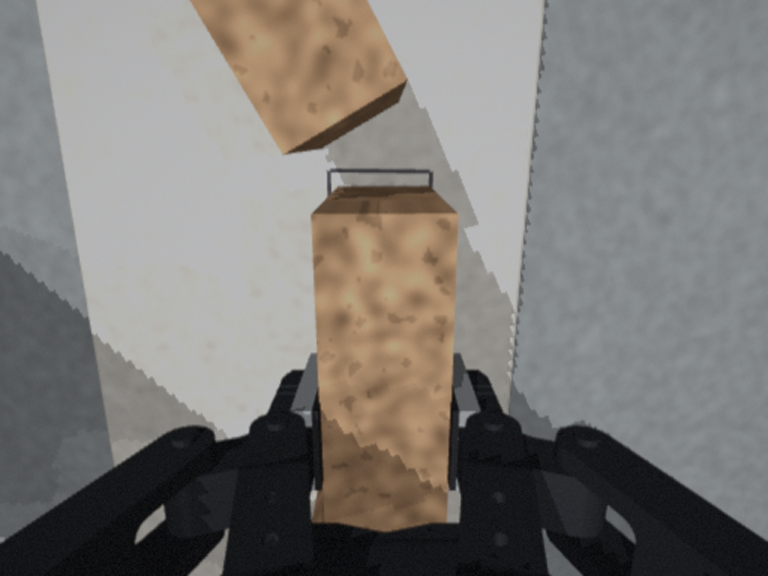

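The outline's far edge runs from (329,170) to (432,170), and the piece's lower far edge from (337,187) to (436,187). The offset needs computing.

```bash
python3 - <<'E'
from h import *
z=np.load('pics/w4.npz');K=z['K'];V=z['V']
def px(u,v,h):
    u=(u+.5)/1.5-.5;v=(v+.5)/1.5-.5
    R=V[:3,:3];C=-R.T@V[:3,3]; r=R.T@np.array([(u-K[0,2])/K[0,0],(v-K[1,2])/K[1,1],1]); return (C+r*(h-C[2])/r[2])[:2]
t=np.radians(-18.15); X=np.array([np.cos(t),np.sin(t)]); Y=np.array([-X[1],X[0]])
o=np.array([px(u,170,.008) for u in(329,432)]); 
for n,pts,h in [('bot',[(337,187),(436,187)],.0158),('top',[(313,214),(458,214)],.0858)]:
    b=np.array([px(u,v,h) for u,v in pts]); print(n,'width',np.linalg.norm(b[1]-b[0]),'piece-outline x',(b.mean(0)-o.mean(0))@X,'y',(b.mean(0)-o.mean(0))@Y)
print(np.linalg.norm(o[1]-o[0]),'centre by far end',o.mean(0)-.06*Y)
c=cv2.resize(z['p'][100:155,195:320,::-1],None,fx=6,fy=6,interpolation=cv2.INTER_CUBIC); cv2.imwrite('pics/c4.png',c)
E
```

```text
bot width 0.03471790814927798 piece-outline x 0.0021464775962450056 y -0.0053666046001473525
top width 0.03142394956958764 piece-outline x 0.0015429075192516485 y -0.00487805322348874
0.03734067173583381 centre by far end [ 0.49785515 -0.34160996]
```

View pics/c4.png

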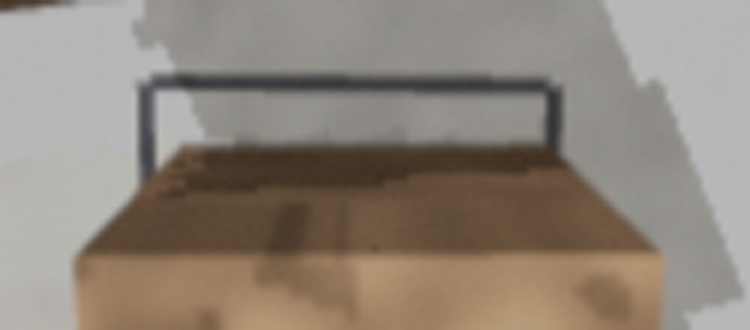

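In the crop, the outline (140 to 560) sits slightly left of the piece's bottom edge (180 to 560). That confirms the roughly 2 mm correction along −tool y.

jog_arm(steps=[[0, -0.023, 0, 0, 0, 0, 0.8], [0, 0, 0.05, 0, 0, 0, 0.8], [0, 0, 0.03, 0, 0, 0, 0.8], [0, 0, 0, 0, 0, 0, 0.8], [0, 0, 0, 0, 0, 0, 0.8]])

```text
time: 30.55
tcp_pos: [0.4966, -0.341, 0.0582]
eef_rot: [0.0, 0.809, 0.588, -0.0]
force: [-0.7, 1.4, 2.8]
gripper_width: 0.0313
gripper_force: 41.1
```

jog_arm(steps=[[0, 0, 0.015, 0, 0, 0, 0.8], [0, 0, 0, 0, 0, 0, 0.8]])

```text
time: 30.75
tcp_pos: [0.4966, -0.341, 0.0582]
eef_rot: [-0.0, 0.809, 0.588, -0.0]
force: [-4.1, 1.6, 9.4]
gripper_width: 0.0319
gripper_force: 41.9
```

jog_arm(steps=[[0, 0, -0.015, 0, 0, 0, 0.8], [0, 0, 0, 0, 0, 0, 0], [0, 0, 0, 0, 0, 0, 0], [0, 0, 0, 0, 0, 0, 0], [0, 0, 0, 0, 0, 0, 0], [0, 0, 0, 0, 0, 0, 0], [0, 0, 0, 0, 0, 0, 0], [0, 0, -0.2, 0, 0, 0, 0], [0, 0, -0.4, 0, 0, 0, 0], [0, 0, -0.5, 0, 0, 0, 0], [0, 0, -0.5, 0, 0, 0, 0], [0, 0, -0.4, 0, 0, 0, 0]])

```text
time: 31.95
tcp_pos: [0.4972, -0.3415, 0.222]
eef_rot: [0.002, 0.809, 0.588, 0.0]
force: [1.5, 0.1, -0.0]
gripper_width: 0.0854
gripper_force: 0.0
```

jog_arm(steps=[[0, 0, 0, 0, 0, -1, 0], [0, 0, 0, 0, 0, -1, 0], [0, 0, 0, 0, 0, -1, 0], [0, 0, 0, 0, 0, -1, 0], [0, 0, 0, 0, 0, -1, 0], [0, 0, 0, 0, 0, -1, 0], [0, 0, 0, 0, 0, -1, 0], [0, 0, 0, 0, 0, -1, 0], [0, 0, 0, 0, 0, -1, 0], [0, 0, 0, 0, 0, -1, 0], [0, 0, 0, 0, 0, -1, 0], [0, 0, 0, 0, 0, -1, 0]])

```text
time: 33.15
tcp_pos: [0.4966, -0.341, 0.2192]
eef_rot: [0.001, 0.102, 0.995, -0.0]
force: [0.2, 0.2, -0.9]
gripper_width: 0.0852
gripper_force: 0.0
```

jog_arm(steps=[[0, 0, 0, 0, 0, -1, 0], [0, 0, 0, 0, 0, -1, 0], [0, 0, 0, 0, 0, -0.25, 0], [0, 0, 0, 0, 0, 0, 0]])

```text
time: 33.55
tcp_pos: [0.4966, -0.341, 0.219]
eef_rot: [0.001, -0.052, 0.999, -0.001]
force: [0.6, 0.2, 1.4]
gripper_width: 0.0855
gripper_force: 0.0
```

```bash
python3 - <<'E'
from h import *
go(.4190,.3258,.22,96.1)
save('top','t2')
E
```

```text
t 33.5 tcp [ 0.4966 -0.341   0.219 ] d/8cm now [ 0.099  8.391 -0.021] after turn [ 0.079  8.391 -0.012] rv/8deg [-0.008  0.007 -0.016] w 0.0855 F [0.6 0.2 1.4]
```

jog_arm(steps=[[0.01, 0.4, 0, 0, 0, 0, 0], [0.01, 0.57, 0, 0, 0, 0, 0], [0.01, 0.57, 0, 0, 0, 0, 0], [0.01, 0.57, 0, 0, 0, 0, 0], [0.01, 0.57, 0, 0, 0, 0, 0], [0.01, 0.57, 0, 0, 0, 0, 0], [0.01, 0.57, 0, 0, 0, 0, 0], [0.01, 0.57, 0, 0, 0, 0, 0], [0, 0.57, 0, 0, 0, 0, 0], [0, 0.57, 0, 0, 0, 0, 0], [0, 0.57, 0, 0, 0, 0, 0], [0, 0.57, 0, 0, 0, 0, 0]])

```text
time: 34.8
tcp_pos: [0.4342, 0.191, 0.2187]
eef_rot: [0.001, -0.052, 0.999, 0.0]
force: [1.4, -0.4, -0.5]
gripper_width: 0.0858
gripper_force: 0.0
```

jog_arm(steps=[[0, 0.57, 0, 0, 0, 0, 0], [0, 0.57, 0, 0, 0, 0, 0], [0, 0.57, 0, 0, 0, 0, 0], [0, 0, 0, 0, 0, 0, 0], [0, 0, 0, 0, 0, 0, 0], [0, 0, 0, 0, 0, 0, 0]])

```text
time: 35.4
tcp_pos: [0.4203, 0.3244, 0.2178]
eef_rot: [-0.0, -0.052, 0.999, -0.0]
force: [0.5, -0.1, -0.1]
gripper_width: 0.0858
gripper_force: 0.0
```

```bash
python3 - <<'E'
from h import *
go(.4190,.3258,.044,96.1)
p,d=save('top','t3'); p,W=cloud('t3')
m=((abs(W[:,:,2]-.078)<.004)&(np.hypot(W[:,:,0]-.497,W[:,:,1]+.342)<.085)).astype(np.uint8)
n,l,st,_=cv2.connectedComponentsWithStats(m)
for i in range(1,n):
    if st[i,4]>60: w=W[l==i]; print(len(w),cv2.minAreaRect(w[:,:2].astype(np.float32)))
c=cv2.resize(p[155:260,310:440,::-1],None,fx=5,fy=5,interpolation=cv2.INTER_CUBIC); cv2.imwrite('pics/c5.png',c)
E
```

```text
t 35.4 tcp [0.4203 0.3244 0.2178] d/8cm now [0.015 0.02  2.173] after turn [0.015 0.019 2.173] rv/8deg [-0.004 -0.    -0.021] w 0.0858 F [ 0.5 -0.1 -0.1]
484 ((0.49447837471961975, -0.34141838550567627), (0.11049386113882065, 0.03323841840028763), 72.52880859375)
```

View pics/c5.png

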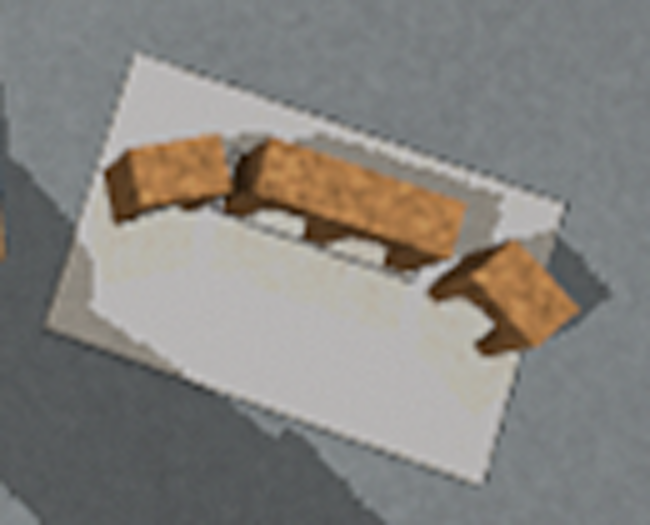

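The wall piece stands upright in the gap at (350,200) in the crop, centred and square, with the outline's near line visible along it. Now the tin goes back.

jog_arm(steps=[[0.015, 0.02, 0.3, 0, 0, 0, 0], [0, 0, 0.5, 0, 0, 0, 0], [0, 0, 0.5, 0, 0, 0, 0], [0, 0, 0.5, 0, 0, 0, 0], [0, 0, 0.25, 0, 0, 0, 0], [0, 0, 0.12, 0, 0, 0, 0], [0, 0, 0, 0, 0, 0, 0], [0, 0, 0, 0, 0, 0, 0]])

```text
time: 36.25
tcp_pos: [0.4203, 0.3267, 0.0454]
eef_rot: [0.001, -0.052, 0.999, 0.0]
force: [0.7, -0.6, 0.3]
gripper_width: 0.0854
gripper_force: 0.0
```

jog_arm(steps=[[0, 0, 0, 0, 0, 0, 0.5], [0, 0, 0, 0, 0, 0, 0.5], [0, 0, 0, 0, 0, 0, 0.5], [0, 0, 0, 0, 0, 0, 0.5], [0, 0, 0, 0, 0, 0, 0.5], [0, 0, 0, 0, 0, 0, 0.5]])

```text
time: 36.85
tcp_pos: [0.4206, 0.3272, 0.0461]
eef_rot: [0.002, -0.052, 0.999, 0.0]
force: [0.5, -2.0, 5.3]
gripper_width: 0.0628
gripper_force: 45.8
```

jog_arm(steps=[[0, 0, -0.2, 0, 0, 0, 0.5], [0, 0, -0.4, 0, 0, 0, 0.5], [0, 0, -0.4, 0, 0, 0, 0.5], [0, 0, -0.2, 0, 0, 0, 0.5], [0, 0, 0, 0, 0, 0, 0.5], [0, 0, 0, 0, 0, 0, 0.5]])

```text
time: 37.45
tcp_pos: [0.4181, 0.3263, 0.1392]
eef_rot: [-0.001, -0.052, 0.999, -0.0]
force: [0.0, -0.3, -4.8]
gripper_width: 0.0624
gripper_force: 46.0
```

```bash
python3 - <<'E'
from h import *
go(.4862,.0878,.055,96.1)
E
```

```text
t 37.5 tcp [0.4181 0.3263 0.1392] d/8cm now [-0.537 -3.054  1.053] after turn [-0.53  -3.055  1.053] rv/8deg [-0.003 -0.01  -0.015] w 0.0624 F [ 0.  -0.3 -4.8]
```

jog_arm(steps=[[-0.035, -0.2, 0, 0, 0, 0, 0.5], [-0.07, -0.4, 0, 0, 0, 0, 0.5], [-0.09, -0.5, 0, 0, 0, 0, 0.5], [-0.09, -0.5, 0, 0, 0, 0, 0.5], [-0.09, -0.5, 0, 0, 0, 0, 0.5], [-0.09, -0.5, 0, 0, 0, 0, 0.5], [-0.05, -0.3, 0, 0, 0, 0, 0.5], [-0.02, -0.155, 0, 0, 0, 0, 0.5], [0, 0, 0, 0, 0, 0, 0.5], [0, 0, 0.35, 0, 0, 0, 0.5], [0, 0, 0.35, 0, 0, 0, 0.5], [0, 0, 0.1, 0, 0, 0, 0.5]])

```text
time: 38.65
tcp_pos: [0.4828, 0.0893, 0.0722]
eef_rot: [-0.004, -0.053, 0.999, 0.0]
force: [-1.3, 0.1, -3.9]
gripper_width: 0.063
gripper_force: 46.0
```

jog_arm(steps=[[0, 0, 0.05, 0, 0, 0, 0.5], [0, 0, 0, 0, 0, 0, 0.5], [0, 0, 0, 0, 0, 0, 0.5]])

```text
time: 38.95
tcp_pos: [0.4881, 0.0885, 0.0733]
eef_rot: [0.001, -0.052, 0.999, 0.0]
force: [0.3, -0.1, -3.5]
gripper_width: 0.0627
gripper_force: 46.1
```

```bash
python3 - <<'E'
from h import *
go(.4862,.0878,.0565,96.1)
E
```

```text
t 39.0 tcp [0.4881 0.0885 0.0733] d/8cm now [ 0.026 -0.007  0.21 ] after turn [ 0.025 -0.007  0.21 ] rv/8deg [-0.     0.018 -0.012] w 0.0627 F [ 0.3 -0.1 -3.5]
```

jog_arm(steps=[[0.02, 0, 0.1, 0, 0, 0, 0.5], [0, 0, 0.05, 0, 0, 0, 0.5], [0, 0, 0.04, 0, 0, 0, 0.5], [0, 0, 0, 0, 0, 0, 0.5], [0, 0, 0, 0, 0, 0, 0.5]])

```text
time: 39.45
tcp_pos: [0.4856, 0.0878, 0.0572]
eef_rot: [0.0, -0.052, 0.999, -0.0]
force: [-1.7, -0.5, 0.4]
gripper_width: 0.0625
gripper_force: 46.5
```

jog_arm(steps=[[0, 0, 0.015, 0, 0, 0, 0.5], [0, 0, 0, 0, 0, 0, 0.5]])

```text
time: 39.65
tcp_pos: [0.4856, 0.0878, 0.0572]
eef_rot: [-0.0, -0.052, 0.999, -0.0]
force: [-5.0, -1.2, 8.6]
gripper_width: 0.0628
gripper_force: 47.5
```

Contact. I'll release the tin and head for the bottle.

jog_arm(steps=[[0, 0, -0.015, 0, 0, 0, 0.5], [0, 0, 0, 0, 0, 0, 0], [0, 0, 0, 0, 0, 0, 0], [0, 0, 0, 0, 0, 0, 0], [0, 0, 0, 0, 0, 0, 0], [0, 0, 0, 0, 0, 0, 0], [0, 0, -0.2, 0, 0, 0, 0], [0, 0, -0.5, 0, 0, 0, 0], [0, 0, -0.5, 0, 0, 0, 0], [0, 0, -0.5, 0, 0, 0, 0], [0, 0, -0.2, 0, 0, 0, 0], [0, 0, 0, 0, 0, 0, 0]])

```text
time: 40.85
tcp_pos: [0.488, 0.088, 0.2127]
eef_rot: [0.004, -0.052, 0.999, -0.0]
force: [0.3, -0.3, -0.5]
gripper_width: 0.0852
gripper_force: 0.0
```

```bash
python3 - <<'E'
from h import *
go(.5074,.3355,.046,96.1)
E
```

```text
t 40.9 tcp [0.488  0.088  0.2127] d/8cm now [-0.547  3.053  2.087] after turn [-0.57   3.05   2.084] rv/8deg [-0.004  0.057 -0.015] w 0.0852 F [ 0.3 -0.3 -0.5]
```

jog_arm(steps=[[-0.095, 0.51, 0, 0, 0, 0, 0], [-0.095, 0.51, 0, 0, 0, 0, 0], [-0.095, 0.51, 0, 0, 0, 0, 0], [-0.095, 0.51, 0, 0, 0, 0, 0], [-0.095, 0.51, 0, 0, 0, 0, 0], [-0.095, 0.5, 0, 0, 0, 0, 0], [0, 0, 0, 0, 0, 0, 0], [0, 0, 0, 0, 0, 0, 0], [0, 0, 0.3, 0, 0, 0, 0], [0, 0, 0.5, 0, 0, 0, 0], [0, 0, 0, 0, 0, 0, 0], [0, 0, 0, 0, 0, 0, 0]])

```text
time: 42.05
tcp_pos: [0.5041, 0.3335, 0.1434]
eef_rot: [-0.002, -0.051, 0.999, -0.001]
force: [0.3, -0.4, -0.5]
gripper_width: 0.0849
gripper_force: 0.0
```

```bash
python3 - <<'E'
from h import *
go(.5074,.3355,.046,96.1)
E
```

```text
t 42.0 tcp [0.5041 0.3335 0.1434] d/8cm now [-0.048  0.023  1.217] after turn [-0.043  0.021  1.217] rv/8deg [-0.013 -0.029 -0.025] w 0.0849 F [ 0.3 -0.4 -0.5]
```

jog_arm(steps=[[-0.02, 0.02, 0.3, 0, 0, 0, 0], [0, 0, 0.4, 0, 0, 0, 0], [0, 0, 0.35, 0, 0, 0, 0], [0, 0, 0.15, 0, 0, 0, 0], [0, 0, 0, 0, 0, 0, 0], [0, 0, 0, 0, 0, 0, 0]])

```text
time: 42.65
tcp_pos: [0.5083, 0.3376, 0.0509]
eef_rot: [0.001, -0.052, 0.999, 0.001]
force: [0.3, -0.8, 0.8]
gripper_width: 0.0857
gripper_force: 0.0
```

jog_arm(steps=[[0, 0, 0, 0, 0, 0, 0.6], [0, 0, 0, 0, 0, 0, 0.6], [0, 0, 0, 0, 0, 0, 0.6], [0, 0, 0, 0, 0, 0, 0.6], [0, 0, 0, 0, 0, 0, 0.6], [0, 0, 0, 0, 0, 0, 0.6], [0, 0, 0, 0, 0, 0, 0.6], [0, 0, 0, 0, 0, 0, 0.6]], force=30)

```text
time: 43.45
tcp_pos: [0.5079, 0.3374, 0.0506]
eef_rot: [0.001, -0.052, 0.999, 0.0]
force: [-0.5, -0.6, 6.2]
gripper_width: 0.0495
gripper_force: 31.8
```

jog_arm(steps=[[0, 0, -0.2, 0, 0, 0, 0.6], [0, 0, -0.4, 0, 0, 0, 0.6], [0, 0, -0.5, 0, 0, 0, 0.6], [0, 0, -0.5, 0, 0, 0, 0.6], [0, 0, -0.2, 0, 0, 0, 0.6], [0, 0, 0, 0, 0, 0, 0.6], [0, 0, 0, 0, 0, 0, 0.6]])

```text
time: 44.15
tcp_pos: [0.5057, 0.3366, 0.1913]
eef_rot: [-0.001, -0.052, 0.999, -0.0]
force: [-0.7, 0.4, -2.7]
gripper_width: 0.0493
gripper_force: 31.8
```

```bash
python3 - <<'E'
from h import *
go(.4968,-.0038,.058,96.1)
E
```

```text
t 44.1 tcp [0.5057 0.3366 0.1913] d/8cm now [ 0.55  -4.219  1.671] after turn [ 0.563 -4.219  1.666] rv/8deg [-0.006 -0.017 -0.015] w 0.0493 F [-0.7  0.4 -2.7]
```

jog_arm(steps=[[0.03, -0.2, 0, 0, 0, 0, 0.6], [0.05, -0.4, 0, 0, 0, 0, 0.6], [0.075, -0.54, 0, 0, 0, 0, 0.6], [0.075, -0.54, 0, 0, 0, 0, 0.6], [0.075, -0.54, 0, 0, 0, 0, 0.6], [0.075, -0.54, 0, 0, 0, 0, 0.6], [0.075, -0.54, 0, 0, 0, 0, 0.6], [0.075, -0.54, 0, 0, 0, 0, 0.6], [0.03, -0.38, 0, 0, 0, 0, 0.6], [0, 0, 0, 0, 0, 0, 0.6], [0, 0, 0, 0, 0, 0, 0.6]])

```text
time: 45.25
tcp_pos: [0.4954, -0.0043, 0.1906]
eef_rot: [-0.002, -0.051, 0.999, 0.001]
force: [1.1, -0.3, -2.4]
gripper_width: 0.0495
gripper_force: 32.1
```

jog_arm(steps=[[0, 0, 0.3, 0, 0, 0, 0.6], [0, 0, 0.4, 0, 0, 0, 0.6], [0, 0, 0.4, 0, 0, 0, 0.6], [0, 0, 0.2, 0, 0, 0, 0.6], [0, 0, 0.1, 0, 0, 0, 0.6], [0, 0, 0, 0, 0, 0, 0.6], [0, 0, 0, 0, 0, 0, 0.6]])

```text
time: 45.95
tcp_pos: [0.4978, -0.003, 0.0814]
eef_rot: [0.0, -0.053, 0.999, -0.0]
force: [0.4, 0.0, -1.2]
gripper_width: 0.0493
gripper_force: 32.1
```

```bash
python3 - <<'E'
from h import *
go(.4965,-.004,.0616,96.1)
E
```

```text
t 46.0 tcp [ 0.4978 -0.003   0.0814] d/8cm now [ 0.018 -0.011  0.247] after turn [ 0.018 -0.011  0.247] rv/8deg [-0.001  0.005 -0.009] w 0.0493 F [ 0.4  0.  -1.2]
```

jog_arm(steps=[[0.01, -0.01, 0.12, 0, 0, 0, 0.6], [0, 0, 0.06, 0, 0, 0, 0.6], [0, 0, 0.04, 0, 0, 0, 0.6], [0, 0, 0, 0, 0, 0, 0.6], [0, 0, 0, 0, 0, 0, 0.6]])

```text
time: 46.45
tcp_pos: [0.4967, -0.0043, 0.0633]
eef_rot: [0.0, -0.052, 0.999, 0.0]
force: [0.6, 0.6, -2.3]
gripper_width: 0.0489
gripper_force: 32.1
```

jog_arm(steps=[[0, 0, 0.02, 0, 0, 0, 0.6], [0, 0, 0.01, 0, 0, 0, 0.6], [0, 0, 0, 0, 0, 0, 0.6]])

```text
time: 46.75
tcp_pos: [0.497, -0.0043, 0.0616]
eef_rot: [0.0, -0.052, 0.999, -0.0]
force: [-2.6, -0.3, 4.0]
gripper_width: 0.0498
gripper_force: 32.6
```

jog_arm(steps=[[0, 0, 0, 0, 0, 0, 0.22], [0, 0, 0, 0, 0, 0, 0.22], [0, 0, 0, 0, 0, 0, 0.22], [0, 0, 0, 0, 0, 0, 0.22], [0, 0, -0.2, 0, 0, 0, 0.22], [0, 0, -0.5, 0, 0, 0, 0.22], [0, 0, -0.5, 0, 0, 0, 0.22], [0, 0, -0.5, 0, 0, 0, 0], [0, 0, -0.5, 0, 0, 0, 0], [0, 0, 0, 0, 0, 0, 0], [0, 0, 0, 0, 0, 0, 0]])

```text
time: 47.85
tcp_pos: [0.4975, -0.0043, 0.2384]
eef_rot: [0.002, -0.052, 0.999, -0.0]
force: [-0.2, -0.2, -0.4]
gripper_width: 0.0855
gripper_force: 0.0
```

```bash
python3 - <<'E'
from h import *
go(.598,.3453,.085,96.1)
E
```

```text
t 47.9 tcp [ 0.4975 -0.0043  0.2384] d/8cm now [-1.698  4.218  1.919] after turn [-1.713  4.212  1.917] rv/8deg [-0.006  0.024 -0.015] w 0.0855 F [-0.2 -0.2 -0.4]
```

jog_arm(steps=[[-0.19, 0.468, 0, 0, 0, 0, 0], [-0.19, 0.468, 0, 0, 0, 0, 0], [-0.19, 0.468, 0, 0, 0, 0, 0], [-0.19, 0.468, 0, 0, 0, 0, 0], [-0.19, 0.468, 0, 0, 0, 0, 0], [-0.19, 0.468, 0, 0, 0, 0, 0], [-0.19, 0.468, 0, 0, 0, 0, 0], [-0.19, 0.468, 0, 0, 0, 0, 0], [-0.19, 0.468, 0, 0, 0, 0, 0], [0, 0, 0, 0, 0, 0, 0], [0, 0, 0, 0, 0, 0, 0], [0, 0, 0, 0, 0, 0, 0]])

```text
time: 49.05
tcp_pos: [0.5967, 0.3438, 0.235]
eef_rot: [-0.002, -0.052, 0.999, -0.001]
force: [0.2, 0.1, 0.4]
gripper_width: 0.0858
gripper_force: 0.0
```

```bash
python3 - <<'E'
from h import *
go(.598,.3453,.085,96.1)
E
```

```text
t 49.0 tcp [0.5967 0.3438 0.235 ] d/8cm now [-0.024  0.02   1.874] after turn [-0.018  0.017  1.874] rv/8deg [-0.012 -0.023 -0.019] w 0.0858 F [0.2 0.1 0.4]
```

jog_arm(steps=[[0, 0.015, 0.3, 0, 0, 0, 0], [0, 0, 0.5, 0, 0, 0, 0], [0, 0, 0.5, 0, 0, 0, 0], [0, 0, 0.35, 0, 0, 0, 0], [0, 0, 0.18, 0, 0, 0, 0], [0, 0, 0, 0, 0, 0, 0], [0, 0, 0, 0, 0, 0, 0]])

```text
time: 49.75
tcp_pos: [0.5984, 0.346, 0.0919]
eef_rot: [0.001, -0.052, 0.999, 0.0]
force: [0.4, -0.2, 0.8]
gripper_width: 0.0856
gripper_force: 0.0
```

jog_arm(steps=[[0, 0, 0, 0, 0, 0, 0.6], [0, 0, 0, 0, 0, 0, 0.6], [0, 0, 0, 0, 0, 0, 0.6], [0, 0, 0, 0, 0, 0, 0.6], [0, 0, 0, 0, 0, 0, 0.6], [0, 0, 0, 0, 0, 0, 0.6], [0, 0, 0, 0, 0, 0, 0.6]], force=35)

```text
time: 50.45
tcp_pos: [0.5994, 0.3469, 0.0934]
eef_rot: [0.002, -0.052, 0.999, 0.001]
force: [0.5, -2.2, 5.5]
gripper_width: 0.0589
gripper_force: 39.2
```

jog_arm(steps=[[0, 0, -0.2, 0, 0, 0, 0.6], [0, 0, -0.4, 0, 0, 0, 0.6], [0, 0, -0.5, 0, 0, 0, 0.6], [0, 0, -0.5, 0, 0, 0, 0.6], [0, 0, -0.2, 0, 0, 0, 0.6], [0, 0, 0, 0, 0, 0, 0.6], [0, 0, 0, 0, 0, 0, 0.6]])

```text
time: 51.15
tcp_pos: [0.5962, 0.3458, 0.2323]
eef_rot: [-0.002, -0.052, 0.999, -0.001]
force: [-0.7, 0.3, -5.0]
gripper_width: 0.0587
gripper_force: 39.5
```

```bash
python3 - <<'E'
from h import *
go(.5080,-.1045,.096,96.1)
E
```

```text
t 51.1 tcp [0.5962 0.3458 0.2323] d/8cm now [ 1.678 -5.482  1.715] after turn [ 1.695 -5.48   1.703] rv/8deg [-0.008 -0.025 -0.015] w 0.0587 F [-0.7  0.3 -5. ]
```

jog_arm(steps=[[0.06, -0.2, 0, 0, 0, 0, 0.6], [0.12, -0.4, 0, 0, 0, 0, 0.6], [0.17, -0.54, 0, 0, 0, 0, 0.6], [0.17, -0.54, 0, 0, 0, 0, 0.6], [0.17, -0.54, 0, 0, 0, 0, 0.6], [0.17, -0.54, 0, 0, 0, 0, 0.6], [0.17, -0.54, 0, 0, 0, 0, 0.6], [0.17, -0.54, 0, 0, 0, 0, 0.6], [0.17, -0.54, 0, 0, 0, 0, 0.6], [0.17, -0.54, 0, 0, 0, 0, 0.6], [0.11, -0.4, 0, 0, 0, 0, 0.6], [0.04, -0.16, 0, 0, 0, 0, 0.6]])

```text
time: 52.35
tcp_pos: [0.5055, -0.1068, 0.2316]
eef_rot: [-0.003, -0.05, 0.999, 0.0]
force: [-0.3, 1.0, -4.2]
gripper_width: 0.0586
gripper_force: 39.9
```

jog_arm(steps=[[0, 0, 0, 0, 0, 0, 0.6], [0, 0, 0, 0, 0, 0, 0.6], [0, 0, 0.3, 0, 0, 0, 0.6], [0, 0, 0.4, 0, 0, 0, 0.6], [0, 0, 0.4, 0, 0, 0, 0.6], [0, 0, 0.2, 0, 0, 0, 0.6], [0, 0, 0.1, 0, 0, 0, 0.6], [0, 0, 0, 0, 0, 0, 0.6], [0, 0, 0, 0, 0, 0, 0.6]])

```text
time: 53.25
tcp_pos: [0.5096, -0.1034, 0.1234]
eef_rot: [0.001, -0.053, 0.999, -0.0]
force: [1.0, 0.0, -4.0]
gripper_width: 0.0591
gripper_force: 39.9
```

```bash
python3 - <<'E'
from h import *
go(.5080,-.1045,.1035,96.1)
E
```

```text
t 53.2 tcp [ 0.5096 -0.1034  0.1234] d/8cm now [ 0.022 -0.012  0.249] after turn [ 0.022 -0.012  0.249] rv/8deg [-0.004  0.011 -0.008] w 0.0591 F [ 1.  0. -4.]
```

jog_arm(steps=[[0.015, -0.01, 0.12, 0, 0, 0, 0.6], [0, 0, 0.06, 0, 0, 0, 0.6], [0, 0, 0.03, 0, 0, 0, 0.6], [0, 0, 0, 0, 0, 0, 0.6], [0, 0, 0, 0, 0, 0, 0.6]])

```text
time: 53.75
tcp_pos: [0.5076, -0.1048, 0.1058]
eef_rot: [0.0, -0.052, 0.999, -0.0]
force: [0.2, -0.6, -3.8]
gripper_width: 0.0591
gripper_force: 40.0
```

jog_arm(steps=[[0, 0, 0.02, 0, 0, 0, 0.6], [0, 0, 0.01, 0, 0, 0, 0.6], [0, 0, 0, 0, 0, 0, 0.6]])

```text
time: 54.05
tcp_pos: [0.5082, -0.105, 0.1045]
eef_rot: [0.001, -0.052, 0.999, -0.0]
force: [-1.5, 0.7, 2.5]
gripper_width: 0.0592
gripper_force: 40.4
```

jog_arm(steps=[[0, 0, 0, 0, 0, 0, 0], [0, 0, 0, 0, 0, 0, 0], [0, 0, 0, 0, 0, 0, 0], [0, 0, 0, 0, 0, 0, 0], [0, 0, -0.2, 0, 0, 0, 0], [0, 0, -0.5, 0, 0, 0, 0], [0, 0, -0.5, 0, 0, 0, 0], [0, 0, -0.5, 0, 0, 0, 0], [0, 0, 0, 0, 0, 0, 0], [0, 0.5, 0, 0, 0, 0, 0], [0, 0.55, 0, 0, 0, 0, 0], [0, 0.55, 0, 0, 0, 0, 0]])

```text
time: 55.25
tcp_pos: [0.4938, 0.0236, 0.2388]
eef_rot: [-0.0, -0.051, 0.999, 0.0]
force: [-0.1, 0.4, 1.2]
gripper_width: 0.0856
gripper_force: 0.0
```

jog_arm(steps=[[0, 0.55, 0, 0, 0, 0, 0], [0, 0.55, 0, 0, 0, 0, 0], [0, 0.55, 0, 0, 0, 0, 0], [0, 0.55, 0, 0, 0, 0, 0], [0, 0.55, 0, 0, 0, 0, 0], [0, 0.55, 0, 0, 0, 0, 0], [0, 0.5, 0, 0, 0, 0, 0], [0, 0, 0, 0, 0, 0, 0], [0, 0, 0, 0, 0, 0, 0]])

```text
time: 56.15
tcp_pos: [0.462, 0.3254, 0.2384]
eef_rot: [-0.001, -0.053, 0.999, -0.001]
force: [0.4, -0.4, -1.0]
gripper_width: 0.0857
gripper_force: 0.0
```

```bash
python3 - <<'E'
from h import *
save('top','t5'); s=ctrl.read_state(); print(s['tcp_pos'],s['time'])
src=open('m.py').read().split("circ('tin'")[0]
for f in ('top0','t5'):
    exec(src.replace('top0',f)); print(f)
    circ('tin',310,272,356,300,.083,.092); circ('bot',368,273,402,306,.07,.12); circ('jar',415,250,475,310,.125,.145)
E
```

```text
[0.46220539 0.3244658  0.23845064] 56.2
top0
tin 355 med z 0.0873 circ [0.4863 0.087 ] 0.0316 mean [0.4904 0.0869 0.0873]
bot 281 med z 0.0899 circ [ 0.4951 -0.0057] 0.0249 mean [ 0.4931 -0.0055  0.0906]
jar 446 med z 0.1347 circ [ 0.5074 -0.1065] 0.031 mean [ 0.5061 -0.1058  0.1345]
t5
tin 327 med z 0.0871 circ [0.4841 0.0857] 0.0317 mean [0.4892 0.0855 0.0871]
bot 280 med z 0.0904 circ [ 0.4927 -0.0062] 0.025 mean [ 0.491  -0.0063  0.0904]
jar 451 med z 0.1347 circ [ 0.5035 -0.1078] 0.0307 mean [ 0.5026 -0.1072  0.1347]
```

View pics/t5.png

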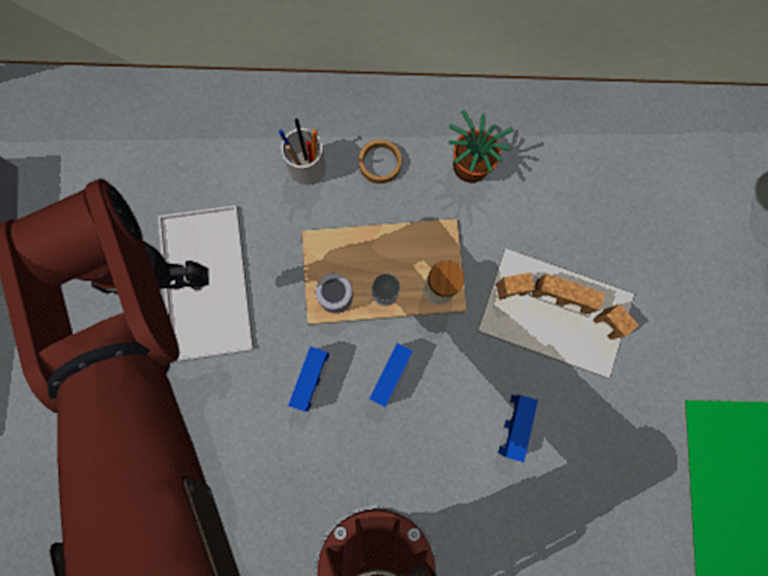

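The final view shows tin (333,292), bottle (386,289) and jar (445,278) upright, within about 4 mm of their starts. The cork piece (570,292) is in the gap, the bystanders are untouched and the gripper is clear. I'll hand in.

```bash
python3 -c "
from plant import ctrl
print(ctrl.sign_off())"
```

```text
the job is handed in; nothing more can be done
None
```

The job is done and handed in at about 56 s: the cork wall piece stands upright and square in the model's gap, and the jar, tin and bottle are back upright within about 4 mm of where they started, by the top camera.

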